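# Clear a robot chassis plate and set straightedge and square for marking out

## Task

Get the robot chassis plate ready for marking out. First clear all the aluminium beams off it, laying each one level across both narrow rails of the raised stand on the robot's right, about centred between the rails and square to them, each directly on the rails. Then lay the straightedge flat on the desk, flush against the plate's long edge on the robot's side and about centred along it, and finally lay the square with its stock flat on the desk, flush against the plate's left-hand end (as the robot sees it), about midway along that end with the blade lying over the plate; leave the wheels and the screwdriver alone.

Things in the scene. Friction and masses are not known exactly. Their poses are not given: they have to be found in the camera images.
- plate: Yellow chassis plate fixed flat on the desk, 150 (its x) x 300 (its y) x 12 mm thick; origin at the centre of its underside. Its x points roughly away from the robot, its y roughly to the robot's left. The robot-side long edge is its face at x = -75 mm; the left-hand end is its face at y = +150 mm.
- stand: Raised stand fixed on the desk to the robot's right: grey base 310 x 110 x 6 mm, two upright black rails along its x, each 310 long and 12 wide, centred at its y = -40 and +40 mm, tops 60 mm above the desk. Origin at the centre of its underside; z up. A beam across the rails has its centre 70 mm above the desk.
- beam0_mid (a point): Centre of a loose aluminium beam, 160 (its x) x 20 x 20 mm, about 0.09 kg; three to five such beams are present (absent ones read None), lying level on top of the plate side by side, each roughly along the plate's x axis, centres 22 mm above the desk, about 58 mm from the next place.
- beam1_mid (a point): Centre of a loose aluminium beam, 160 (its x) x 20 x 20 mm, about 0.09 kg; three to five such beams are present (absent ones read None), lying level on top of the plate side by side, each roughly along the plate's x axis, centres 22 mm above the desk, about 58 mm from the next place.
- beam2_mid (a point): Centre of a loose aluminium beam, 160 (its x) x 20 x 20 mm, about 0.09 kg; three to five such beams are present (absent ones read None), lying level on top of the plate side by side, each roughly along the plate's x axis, centres 22 mm above the desk, about 58 mm from the next place.
- beam3_mid (a point): Centre of a loose aluminium beam, 160 (its x) x 20 x 20 mm, about 0.09 kg; three to five such beams are present (absent ones read None), lying level on top of the plate side by side, each roughly along the plate's x axis, centres 22 mm above the desk, about 58 mm from the next place.
- beam4_mid (a point): Centre of a loose aluminium beam, 160 (its x) x 20 x 20 mm, about 0.09 kg; three to five such beams are present (absent ones read None), lying level on top of the plate side by side, each roughly along the plate's x axis, centres 22 mm above the desk, about 58 mm from the next place.
- straightedge_grip (a point): Centre of the rib of the loose straightedge (0.3 kg), 29 mm above its underside; z up. Flat aluminium base 50 (its x) x 220 (its y) x 10 mm; black upright rib on its middle 16 (x) x 80 (y), from 10 to 48 mm up. Long faces at its x = -25 and +25 mm, either may be used. Starts flat on the desk, robot's left.
- square_grip (a point): Centre of the rib of the loose square (0.28 kg), 35 mm above its underside; z up. Wooden stock 40 (its x) x 110 (its y) x 18 mm; black rib on its middle 16 (x) x 80 (y), from 18 to 52 mm up. Steel blade 30 wide, 3 thick runs along its +x from the stock's flat face (x = 20) to x = 160 mm, underside 13.5 mm up, so it clears the 12 mm plate. Starts on the desk, robot's left.
- square_blade (a point): Point on the square's blade, 50 mm along the square's x from the rib centre (30 mm out from the stock), 15 mm above the underside.
- wheel0: Loose bystander: rubber-tyred wheel with a yellow hub lying flat, 66 mm diameter, 26 mm high; beyond the plate; origin at the centre of its underside.
- wheel1: Second wheel, same as the first.
- screwdriver: Loose bystander: screwdriver lying beyond the plate; origin under its middle.

How it is judged:
By the outcome, as a careful person would: the job done as asked, in the order asked, and still so for the second after the job is handed in, with the robot touching nothing.
Of beam0, beam1, beam2, beam3, beam4 only 3 to 5 are there at a start; the rules pass over those that are not, and their reading is None.
At some moment in a run one of straightedge, square may be knocked a few centimetres aside while the robot is not near it.
It also fails if it takes over 210 s, if anything falls off the work surface, if the arm or the gripper's body presses on something with over 40 N, if the wrist force passes 120 N, or if a joint passes its speed limit or range.

## Robot

A 7-joint arm with a two-finger parallel gripper is mounted at the origin on the work surface. World frame = base frame: x ahead of the robot, y to its left, z up, the work surface at z = 0. Lengths are in m, angles in rad, forces in N, time in s.
With the tool pointing down it reaches from about 0.425 to 0.875 m from the base axis. Payload 8.4 kg.
Tool frame: the origin (TCP) lies at the very end of the fingers, on their centre line; the grasp point (between the pads) lies 19 mm behind it; z points along the fingers, y is the direction in which the jaws open and shut (so a half turn about z gives the same grasp; the last joint's range is limited). The gripper opens to 87 mm and grips with 3 to 60 N. Pads are 19 mm wide; open, the fingers measure 117 mm over their backs; the gripper's body (75 mm by 190 mm) begins 51 mm behind the grasp point.
Start: joints at [-1.37, 0.333, 0.04, 1.465, -0.013, 1.343, -0.059], TCP at [0.192, 0.621, 0.194] pointing down, gripper open.
Joint ranges: [-2.58, 2.58], [-0.38, 2.09], [-1.3, 1.39], [0.25, 2.4], [-1.5, 4.64], [0.08, 2.09], [-2.65, 2.65]. Speed limits (rad/s): [2.22, 2.22, 2.79, 2.79, 3.14, 3.14, 3.14].

## Interface

Orientations are given as [roll, pitch, yaw] about the fixed x, y, z axes, in that order (R = Rz(yaw) Ry(pitch) Rx(roll)).
In Python, from plant import * gives the robot as it stands.
- The arm moves only by the shell command python3 -m creep 'ROWS'. ROWS is JSON, a list of rows, each an object of numbers: "dx", "dy", "dz": the shift along the tool's x, y, z in m; "rx", "ry", "rz": the turn, a rotation vector about the tool's x, y, z in degrees; "claw": the opening, from -1 (shut) to 1 (fully open), so that 0 is half open. In form: [{"dx": .., "dy": .., "dz": .., "rx": .., "ry": .., "rz": .., "claw": ..}, ...]. A call has 1 to 20 rows; each row is the pose to reach, as a shift and turn from the pose commanded when the call began, along the tool's axes at that moment; what a row does not reach only later rows make up. A row lasts 1/10 s, in which the tool goes at most 50 mm and 8.59 degrees, less where a joint would pass 70% of its speed; a pose out of reach is approached as far as the arm can. A call with a gripper value outside its range is refused whole. The fingers move at their own pace and stop on an object; the grip force is fixed at half the most. Time passes only in rows, so rows that repeat a pose let the fingers close. It gives the time, the measured TCP pose, the force and the opening at its end, in the units of the state.
- observe(): the state, without advancing time (a new reading comes with each control period).
- snapshot(name): name is "scene" or "top" or "wrist"; returns a dict with "color" (420x560x3 uint8, red, green, blue), "camera_matrix" (3x3 intrinsics, pixels), "dist_coeffs" ([k1, k2, p1, p2, k3] as OpenCV has them; the pictures are not rectified), "world_from_camera" (4x4, takes a point from camera to world coordinates). Camera axes: x right, y down, z forward; pixel columns grow to the right and rows downward; lengths in m; the calibration is good to about 2 mm. A picture is of the moment at which its call begins. There is no depth.
- finish_job(): hands the job in, once; it reports no verdict.
The state is a dict: "clock": time; "joint_pos": joint angles; "joint_velocities": joint speeds; "joint_efforts": joint torques, N m; "eef_pos": TCP position; "eef_rot": TCP orientation; "contact_force": force on the tool from outside, world axes, zero at the start; "torque": the same for the moment, N m; "gripper_width": finger opening in m.
Only numpy, scipy, OpenCV 4.12 (cv2) and the standard library are available. Lean on these libraries where they do the work, as an engineer would, in place of code of your own. Each camera call takes 0.05 s, during which the arm holds its last target. There are 200 camera calls.

## Working session

There is one attempt and no reset: what is moved stays moved. The work goes in short steps, Python scripts to look and compute and a shell command to move; the robot and the scene stay as the last step left them, time stands still between calls to the robot, and variables do not carry over. Pictures are saved under pics/ and viewed, about 12 in all and at most 16, crops included, and the job is handed in when it is done.

```bash
mkdir -p pics; ls; python3 - <<'E'
from plant import *
import cv2
for n in ("scene","top"):
    s=snapshot(n); cv2.imwrite(f"pics/{n}0.png",s["color"][:,:,::-1])
    print(n,s["camera_matrix"].tolist(),s["dist_coeffs"],s["world_from_camera"].round(4).tolist() if hasattr(s["world_from_camera"],'round') else s["world_from_camera"])
print(observe())
E
```

```text
pics
scene [[399.8584076742291, 0.0, 281.54402411531726], [0.0, 399.8584076742291, 217.22201404814777], [0.0, 0.0, 1.0]] [-0.06497263  0.          0.          0.          0.        ] [[-0.1126, 0.6508, -0.7508, 1.4261], [0.9936, 0.0651, -0.0926, 0.1353], [-0.0114, -0.7564, -0.654, 0.7906], [0.0, 0.0, 0.0, 1.0]]
top [[435.0575620008985, 0.0, 282.12393472089144], [0.0, 435.0575620008985, 201.3587226259369], [0.0, 0.0, 1.0]] [-0.12328128  0.          0.          0.          0.        ] [[0.0247, -0.9947, 0.0999, 0.5246], [-0.9994, -0.022, 0.0282, -0.0018], [-0.0259, -0.1005, -0.9946, 1.0095], [0.0, 0.0, 0.0, 1.0]]
{'clock': 0.1, 'joint_pos': array([-1.37018496,  0.33382823,  0.03986277,  1.46614411, -0.01340663,
        1.3432966 , -0.05846673]), 'joint_velocities': array([-0.0005863 , -0.00193695,  0.00011498, -0.00135072,  0.00215454,
        0.00166199,  0.00091911]), 'joint_efforts': array([ 3.75812800e-03, -6.57795739e+01,  1.33948959e+00, -4.04706287e+01,
       -5.99022838e-02,  4.10090759e-02,  7.55834026e-05]), 'eef_pos': array([0.19185654, 0.62057402, 0.19357481]), 'eef_rot': array([-3.14018469e+00,  8.39627520e-05,  2.84180798e+00]), 'contact_force': array([ 0.74759204, -0.50172567,  1.01562913]), 'torque': array([-0.00030749,  0.04381197,  0.01802467]), 'gripper_width': 0.08683084163273336}
```

View pics/top0.png

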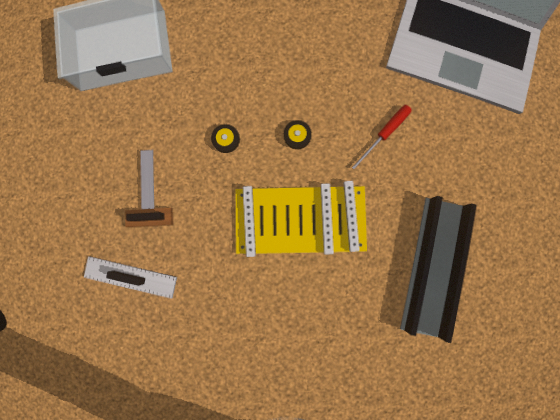

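View pics/scene0.png

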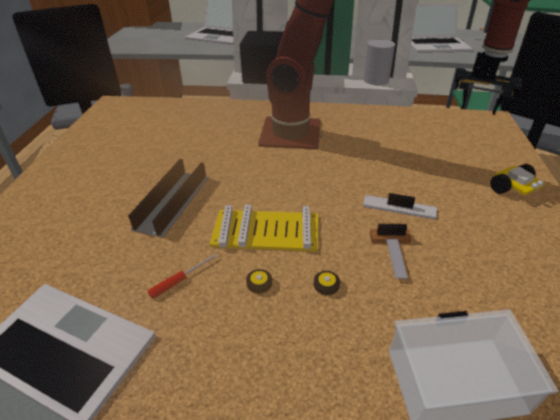

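The top view shows three beams at columns 249, 327 and 351 and the plate around (301,220). The stand is around (438,268), the straightedge at (130,277) and the square's rib at (145,216). I'll measure these with segmentation on an orthophoto.

```bash
cat > h.py <<'E'
from plant import *
import cv2, numpy as np
def ortho(s,z,x0,x1,y0,y1,r=0.001):
    """row grows with -x, col grows with -y (robot's view): image pixel (c,r)-> x=x1-r*res, y=y1-c*res"""
    X=x1-np.arange(int((x1-x0)/r))*r; Y=y1-np.arange(int((y1-y0)/r))*r
    g=np.stack(np.meshgrid(X,Y,indexing='ij')+[np.full((len(X),len(Y)),z)] if False else [*np.meshgrid(X,Y,indexing='ij'),np.full((len(X),len(Y)),z)],-1).reshape(-1,3)
    T=np.linalg.inv(np.array(s["world_from_camera"])); 
    p,_=cv2.projectPoints(g,cv2.Rodrigues(T[:3,:3])[0],T[:3,3],np.array(s["camera_matrix"]),np.array(s["dist_coeffs"]))
    p=p.reshape(len(X),len(Y),2).astype(np.float32)
    return cv2.remap(s["color"],p[...,0],p[...,1],cv2.INTER_LINEAR)
def rects(mask,x1,y1,amin,r=0.001):
    """components -> (x,y,long,short,yaw deg of long axis)"""
    n,l,st,_=cv2.connectedComponentsWithStats(mask.astype(np.uint8)); o=[]
    for i in range(1,n):
        if st[i,4]<amin: continue
        q=np.argwhere(l==i).astype(np.float32)
        W=np.c_[x1-q[:,0]*r,y1-q[:,1]*r].astype(np.float32)
        b=cv2.boxPoints(cv2.minAreaRect(W*1000))/1000
        e=[b[1]-b[0],b[2]-b[1]]; e.sort(key=np.linalg.norm)
        c=b.mean(0); o.append([*c.round(4),round(float(np.linalg.norm(e[1])),4),round(float(np.linalg.norm(e[0])),4),round(float(np.degrees(np.arctan2(e[1][1],e[1][0])))%180,2)])
    return o
E
python3 - <<'E'
from h import *
s=snapshot("top")
B=(0.2,0.75,-0.5,0.5)
def hsv(z): return cv2.cvtColor(ortho(s,z,*B),cv2.COLOR_RGB2HSV).astype(int)
h=hsv(.012); m=(h[...,0]>22)&(h[...,0]<34)&(h[...,1]>180)&(h[...,2]>120)
# join the yellow pieces of the plate
q=cv2.morphologyEx(m.astype(np.uint8),cv2.MORPH_CLOSE,np.ones((45,45)))
print("plate",rects(q,B[1],B[3],5000))
h=hsv(.032); m=(h[...,1]<60)&(h[...,2]>120); m=cv2.morphologyEx(m.astype(np.uint8),cv2.MORPH_CLOSE,np.ones((7,7)))
print("light z32",rects(m,B[1],B[3],1500))
h=hsv(.010); m=(h[...,1]<60)&(h[...,2]>120); m=cv2.morphologyEx(m.astype(np.uint8),cv2.MORPH_CLOSE,np.ones((7,7)))
print("light z10",rects(m,B[1],B[3],1500))
for z in(.048,.052,.060):
    h=hsv(z); m=(h[...,2]<45); print("dark",z,rects(m,B[1],B[3],600))
o=ortho(s,.03,*B)[::1]; cv2.imwrite("pics/o.png",cv2.resize(o[:,:,::-1],(800,440)))
E
```

```text
plate [[np.float32(0.5842), np.float32(-0.0162), 0.2999, 0.1501, 92.42]]
light z32 [[np.float32(0.6681), np.float32(0.3412), 0.1381, 0.0305, 4.51], [np.float32(0.5942), np.float32(-0.1305), 0.1591, 0.0216, 6.01], [np.float32(0.5866), np.float32(-0.0752), 0.1591, 0.0198, 3.76], [np.float32(0.577), np.float32(0.1003), 0.1596, 0.0206, 4.9], [np.float32(0.4418), np.float32(0.3717), 0.2181, 0.0502, 79.63]]
light z10 [[np.float32(0.6716), np.float32(0.3489), 0.1413, 0.0311, 4.54], [np.float32(0.5957), np.float32(-0.1334), 0.1627, 0.022, 5.75], [np.float32(0.5883), np.float32(-0.0768), 0.1628, 0.0206, 3.69], [np.float32(0.5782), np.float32(0.1028), 0.1632, 0.0209, 4.79], [np.float32(0.44), np.float32(0.3801), 0.2229, 0.0513, 79.56]]
dark 0.048 [[np.float32(0.4888), np.float32(-0.2899), 0.3087, 0.0265, 169.05], [np.float32(0.4737), np.float32(-0.3667), 0.3089, 0.0305, 169.11]]
dark 0.052 [[np.float32(0.489), np.float32(-0.2887), 0.3075, 0.0265, 169.04], [np.float32(0.4742), np.float32(-0.3653), 0.3077, 0.0303, 169.09]]
dark 0.06 [[np.float32(0.4892), np.float32(-0.2862), 0.305, 0.0265, 169.02], [np.float32(0.4742), np.float32(-0.3622), 0.3057, 0.0301, 169.09]]
```

View pics/o.png

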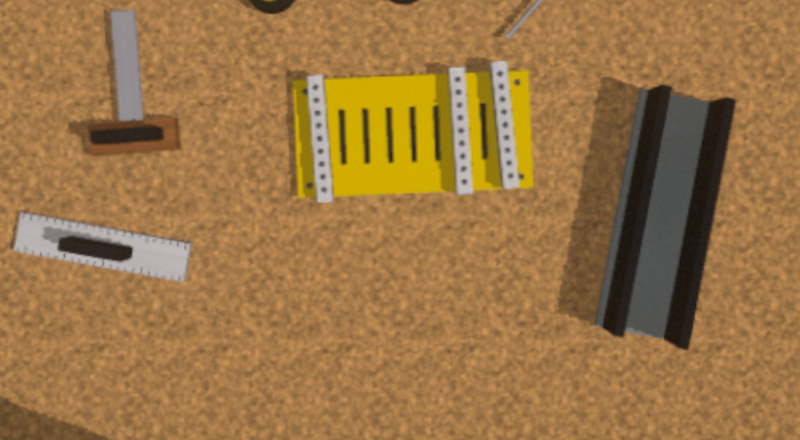

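The orthophoto agrees with the numbers. The plate centre is at (0.584,-0.016) with yaw 2.4°. There are three beams, and the stand centre is near (0.480,-0.332) with yaw -11°. Next I'll plan the leg numbers.

```bash
cat > legs.py <<'E'
import sys
from h import *
def legs(*poses, start=None):
    """poses: (x,y,z,yaw deg) tool down; prints per-leg tool-axis shifts from the start of each leg"""
    if start is None:
        o=observe(); p=o["eef_pos"]; start=(*p,np.degrees(o["eef_rot"][2]))
    for q in poses:
        a=np.radians(start[3]); d=np.array(q[:3])-np.array(start[:3]); w=(q[3]-start[3]+180)%360-180
        if (q[3]-start[3])>180 : w=q[3]-start[3]
        print(q,"dx %.4f dy %.4f dz %.4f rz %.1f"%(d[0]*np.cos(a)+d[1]*np.sin(a),d[0]*np.sin(a)-d[1]*np.cos(a),-d[2],-w)); start=q
E
python3 - <<'E'
from legs import *
A=(.594,-.1305,5.9);B=(.5866,-.0752,3.8);C=(.577,.1003,4.8)
P=[(.549,-.345,79),(.480,-.332,79),(.411,-.319,79)]
st=None
for b,p in zip((A,B,C),P):
    legs((b[0],b[1],.10,b[2]),(b[0],b[1],.015,b[2]),(b[0],b[1],.16,b[2]),(p[0],p[1],.16,p[2]),(p[0],p[1],.064,p[2]),(p[0],p[1],.16,p[2]),start=st); st=(p[0],p[1],.16,p[2])
E
python3 -c "print(1)"
```

```text
(0.594, -0.1305, 0.1, 5.9) dx -0.6060 dy -0.5989 dz 0.0936 rz 156.9
(0.594, -0.1305, 0.015, 5.9) dx 0.0000 dy 0.0000 dz 0.0850 rz -0.0
(0.594, -0.1305, 0.16, 5.9) dx 0.0000 dy 0.0000 dz -0.1450 rz -0.0
(0.549, -0.345, 0.16, 79) dx -0.0668 dy 0.2087 dz -0.0000 rz -73.1
(0.549, -0.345, 0.064, 79) dx 0.0000 dy 0.0000 dz 0.0960 rz 0.0
(0.549, -0.345, 0.16, 79) dx 0.0000 dy 0.0000 dz -0.0960 rz 0.0
(0.5866, -0.0752, 0.1, 3.8) dx 0.2720 dy -0.0146 dz 0.0600 rz 75.2
(0.5866, -0.0752, 0.015, 3.8) dx 0.0000 dy 0.0000 dz 0.0850 rz -0.0
(0.5866, -0.0752, 0.16, 3.8) dx 0.0000 dy 0.0000 dz -0.1450 rz -0.0
(0.48, -0.332, 0.16, 79) dx -0.1234 dy 0.2492 dz -0.0000 rz -75.2
(0.48, -0.332, 0.064, 79) dx 0.0000 dy 0.0000 dz 0.0960 rz 0.0
(0.48, -0.332, 0.16, 79) dx 0.0000 dy 0.0000 dz -0.0960 rz 0.0
(0.577, 0.1003, 0.1, 4.8) dx 0.4429 dy 0.0127 dz 0.0600 rz 74.2
(0.577, 0.1003, 0.015, 4.8) dx 0.0000 dy 0.0000 dz 0.0850 rz -0.0
(0.577, 0.1003, 0.16, 4.8) dx 0.0000 dy 0.0000 dz -0.1450 rz -0.0
(0.411, -0.319, 0.16, 79) dx -0.2005 dy 0.4039 dz -0.0000 rz -74.2
(0.411, -0.319, 0.064, 79) dx 0.0000 dy 0.0000 dz 0.0960 rz 0.0
(0.411, -0.319, 0.16, 79) dx 0.0000 dy 0.0000 dz -0.0960 rz 0.0
1
```

```bash
T='x'; python3 -m creep '[{"dx":-0.606,"dy":-0.599,"dz":0.094,"rz":156.9,"claw":0},{"dx":-0.606,"dy":-0.599,"dz":0.094,"rz":156.9,"claw":0},{"dx":-0.606,"dy":-0.599,"dz":0.094,"rz":156.9,"claw":0},{"dx":-0.606,"dy":-0.599,"dz":0.094,"rz":156.9,"claw":0},{"dx":-0.606,"dy":-0.599,"dz":0.094,"rz":156.9,"claw":0},{"dx":-0.606,"dy":-0.599,"dz":0.094,"rz":156.9,"claw":0},{"dx":-0.606,"dy":-0.599,"dz":0.094,"rz":156.9,"claw":0},{"dx":-0.606,"dy":-0.599,"dz":0.094,"rz":156.9,"claw":0},{"dx":-0.606,"dy":-0.599,"dz":0.094,"rz":156.9,"claw":0},{"dx":-0.606,"dy":-0.599,"dz":0.094,"rz":156.9,"claw":0},{"dx":-0.606,"dy":-0.599,"dz":0.094,"rz":156.9,"claw":0},{"dx":-0.606,"dy":-0.599,"dz":0.094,"rz":156.9,"claw":0},{"dx":-0.606,"dy":-0.599,"dz":0.094,"rz":156.9,"claw":0},{"dx":-0.606,"dy":-0.599,"dz":0.094,"rz":156.9,"claw":0},{"dx":-0.606,"dy":-0.599,"dz":0.094,"rz":156.9,"claw":0},{"dx":-0.606,"dy":-0.599,"dz":0.094,"rz":156.9,"claw":0},{"dx":-0.606,"dy":-0.599,"dz":0.094,"rz":156.9,"claw":0},{"dx":-0.606,"dy":-0.599,"dz":0.094,"rz":156.9,"claw":0},{"dx":-0.606,"dy":-0.599,"dz":0.094,"rz":156.9,"claw":0},{"dx":-0.606,"dy":-0.599,"dz":0.094,"rz":156.9,"claw":0}]'
python3 - <<'E'
from h import *
o=observe(); print(o["eef_pos"],np.degrees(o["eef_rot"]),o["joint_pos"].round(2),o["gripper_width"])
s=snapshot("wrist"); print(np.array(s["world_from_camera"]).round(3).tolist()); cv2.imwrite("pics/w1.png",s["color"][:,:,::-1])
E
```

```text
[0.19187945 0.62062294 0.19364254] [-1.79927812e+02  5.99386620e-03  1.62822180e+02] [-1.37  0.33  0.04  1.47 -0.01  1.34 -0.06] 0.08718668641265279
[[0.294, 0.924, 0.243, 0.125], [0.956, -0.284, -0.077, 0.642], [-0.002, 0.255, -0.967, 0.383], [0.0, 0.0, 0.0, 1.0]]schema error: expected keys dx, dy, dz, rx, ry, rz, claw
```

View pics/w1.png

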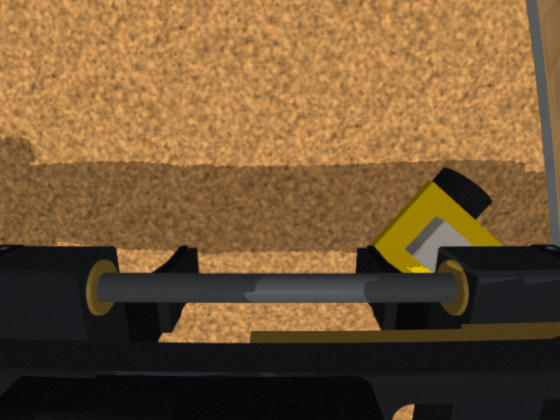

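The move was refused because every key is required, so the arm did not move. I'll resend with all seven keys.

```bash
python3 -m creep '[{"dx":-0.606,"dy":-0.599,"dz":0.094,"rx":0,"ry":0,"rz":156.9,"claw":0},{"dx":-0.606,"dy":-0.599,"dz":0.094,"rx":0,"ry":0,"rz":156.9,"claw":0},{"dx":-0.606,"dy":-0.599,"dz":0.094,"rx":0,"ry":0,"rz":156.9,"claw":0},{"dx":-0.606,"dy":-0.599,"dz":0.094,"rx":0,"ry":0,"rz":156.9,"claw":0},{"dx":-0.606,"dy":-0.599,"dz":0.094,"rx":0,"ry":0,"rz":156.9,"claw":0},{"dx":-0.606,"dy":-0.599,"dz":0.094,"rx":0,"ry":0,"rz":156.9,"claw":0},{"dx":-0.606,"dy":-0.599,"dz":0.094,"rx":0,"ry":0,"rz":156.9,"claw":0},{"dx":-0.606,"dy":-0.599,"dz":0.094,"rx":0,"ry":0,"rz":156.9,"claw":0},{"dx":-0.606,"dy":-0.599,"dz":0.094,"rx":0,"ry":0,"rz":156.9,"claw":0},{"dx":-0.606,"dy":-0.599,"dz":0.094,"rx":0,"ry":0,"rz":156.9,"claw":0},{"dx":-0.606,"dy":-0.599,"dz":0.094,"rx":0,"ry":0,"rz":156.9,"claw":0},{"dx":-0.606,"dy":-0.599,"dz":0.094,"rx":0,"ry":0,"rz":156.9,"claw":0},{"dx":-0.606,"dy":-0.599,"dz":0.094,"rx":0,"ry":0,"rz":156.9,"claw":0},{"dx":-0.606,"dy":-0.599,"dz":0.094,"rx":0,"ry":0,"rz":156.9,"claw":0},{"dx":-0.606,"dy":-0.599,"dz":0.094,"rx":0,"ry":0,"rz":156.9,"claw":0},{"dx":-0.606,"dy":-0.599,"dz":0.094,"rx":0,"ry":0,"rz":156.9,"claw":0},{"dx":-0.606,"dy":-0.599,"dz":0.094,"rx":0,"ry":0,"rz":156.9,"claw":0},{"dx":-0.606,"dy":-0.599,"dz":0.094,"rx":0,"ry":0,"rz":156.9,"claw":0},{"dx":-0.606,"dy":-0.599,"dz":0.094,"rx":0,"ry":0,"rz":156.9,"claw":0},{"dx":-0.606,"dy":-0.599,"dz":0.094,"rx":0,"ry":0,"rz":156.9,"claw":0}]'
cat > st.py <<'E'
from h import *
o=observe(); print(o["clock"],o["eef_pos"].round(4),np.degrees(o["eef_rot"]).round(2),o["joint_pos"].round(2),o["gripper_width"].round(4),o["contact_force"].round(1))
E
python3 st.py
```

```text
clock: 2.2
eef_pos: [0.5938, -0.1309, 0.0999]
eef_rot: [3.141, 0.001, 0.102]
contact_force: [0.4, 0.5, -0.4]
gripper_width: 0.0439Traceback (most recent call last):
  File "st.py", line 2, in <module>
    o=observe(); print(o["clock"],o["eef_pos"].round(4),np.degrees(o["eef_rot"]).round(2),o["joint_pos"].round(2),o["gripper_width"].round(4),o["contact_force"].round(1))
                                                                                                                  ^^^^^^^^^^^^^^^^^^^^^^^^
AttributeError: 'float' object has no attribute 'round'
```

```bash
python3 - <<'E'
from h import *
s=snapshot("wrist"); cv2.imwrite("pics/w2.png",s["color"][:,:,::-1])
E
```

```text
(no output)
```

View pics/w2.png

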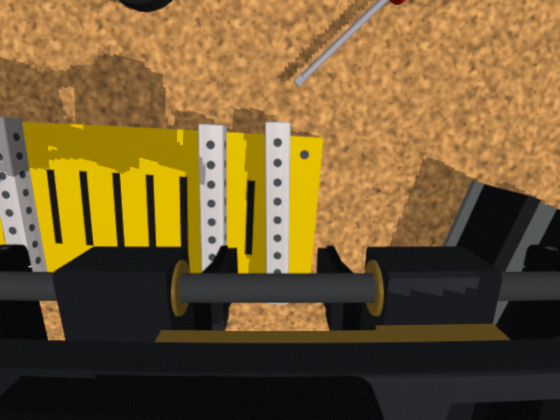

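The wrist view shows beam A at column 277, centred between the fingertips at about 235 and 320. Beam B at column 212 is clear of the fingers. I'll grip, lift, carry and lower, leaving the release for after a check.

```bash
sed -i 's/o\["gripper_width"\].round(4)/round(o["gripper_width"],4)/' st.py
python3 -m creep '[{"dx":0,"dy":0,"dz":0.035,"rx":0,"ry":0,"rz":0,"claw":0},{"dx":0,"dy":0,"dz":0.065,"rx":0,"ry":0,"rz":0,"claw":0},{"dx":0,"dy":0,"dz":0.08,"rx":0,"ry":0,"rz":0,"claw":0},{"dx":0,"dy":0,"dz":0.085,"rx":0,"ry":0,"rz":0,"claw":0},{"dx":0,"dy":0,"dz":0.085,"rx":0,"ry":0,"rz":0,"claw":-1},{"dx":0,"dy":0,"dz":0.085,"rx":0,"ry":0,"rz":0,"claw":-1},{"dx":0,"dy":0,"dz":0.085,"rx":0,"ry":0,"rz":0,"claw":-1},{"dx":0,"dy":0,"dz":0.085,"rx":0,"ry":0,"rz":0,"claw":-1},{"dx":0,"dy":0,"dz":0.085,"rx":0,"ry":0,"rz":0,"claw":-1},{"dx":0,"dy":0,"dz":0.065,"rx":0,"ry":0,"rz":0,"claw":-1},{"dx":0,"dy":0,"dz":0.03,"rx":0,"ry":0,"rz":0,"claw":-1},{"dx":0,"dy":0,"dz":-0.01,"rx":0,"ry":0,"rz":0,"claw":-1},{"dx":0,"dy":0,"dz":-0.05,"rx":0,"ry":0,"rz":0,"claw":-1},{"dx":0,"dy":0,"dz":-0.06,"rx":0,"ry":0,"rz":0,"claw":-1},{"dx":0,"dy":0,"dz":-0.06,"rx":0,"ry":0,"rz":0,"claw":-1}]'
python3 -m creep '[{"dx":-0.01,"dy":0.03,"dz":0,"rx":0,"ry":0,"rz":-8,"claw":-1},{"dx":-0.067,"dy":0.209,"dz":0,"rx":0,"ry":0,"rz":-73.1,"claw":-1},{"dx":-0.067,"dy":0.209,"dz":0,"rx":0,"ry":0,"rz":-73.1,"claw":-1},{"dx":-0.067,"dy":0.209,"dz":0,"rx":0,"ry":0,"rz":-73.1,"claw":-1},{"dx":-0.067,"dy":0.209,"dz":0,"rx":0,"ry":0,"rz":-73.1,"claw":-1},{"dx":-0.067,"dy":0.209,"dz":0,"rx":0,"ry":0,"rz":-73.1,"claw":-1},{"dx":-0.067,"dy":0.209,"dz":0,"rx":0,"ry":0,"rz":-73.1,"claw":-1},{"dx":-0.067,"dy":0.209,"dz":0,"rx":0,"ry":0,"rz":-73.1,"claw":-1},{"dx":-0.067,"dy":0.209,"dz":0,"rx":0,"ry":0,"rz":-73.1,"claw":-1},{"dx":-0.067,"dy":0.209,"dz":0,"rx":0,"ry":0,"rz":-73.1,"claw":-1},{"dx":-0.067,"dy":0.209,"dz":0,"rx":0,"ry":0,"rz":-73.1,"claw":-1},{"dx":-0.067,"dy":0.209,"dz":0,"rx":0,"ry":0,"rz":-73.1,"claw":-1}]'
python3 - <<'E'
from h import *
s=snapshot("wrist"); cv2.imwrite("pics/w3.png",s["color"][:,:,::-1])
E
python3 st.py
```

```text
clock: 3.75
eef_pos: [0.5951, -0.1305, 0.1622]
eef_rot: [3.142, -0.004, 0.103]
contact_force: [-0.2, 0.7, 0.0]
gripper_width: 0.0003
clock: 4.95
eef_pos: [0.5487, -0.3448, 0.1596]
eef_rot: [-3.14, -0.0, 1.377]
contact_force: [-0.5, 0.4, -0.2]
gripper_width: 0.0002
5.0 [ 0.5488 -0.3449  0.1598] [-179.95   -0.     78.91] [-0.    0.4   0.66  1.54 -0.25  1.29  0.49] 0.0006 [ 0.6  0.5 -0.4]
```

View pics/w3.png

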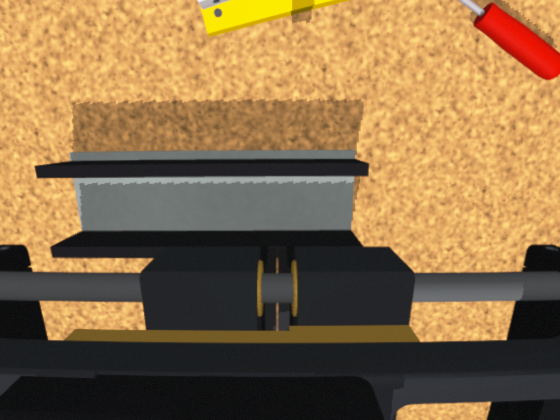

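The gripper closed empty: it reads 0, and the wrist view shows no beam in the fingers. I'll check where beam A ended up.

```bash
cat > beams.py <<'E'
from h import *
s=snapshot("top"); B=(0.2,0.75,-0.5,0.5)
def light(z,a=1500,k=7):
    h=cv2.cvtColor(ortho(s,z,*B),cv2.COLOR_RGB2HSV).astype(int)
    m=cv2.morphologyEx(((h[...,1]<60)&(h[...,2]>120)).astype(np.uint8),cv2.MORPH_CLOSE,np.ones((k,k)))
    for r in rects(m,B[1],B[3],a): print(z,[round(float(v),4) for v in r])
if __name__=="__main__":
    import sys
    light(.032); light(.080)
    cv2.imwrite(sys.argv[1],s["color"][:,:,::-1])
E
python3 beams.py pics/t2.png
```

```text
0.032 [0.6995, 0.3437, 0.0751, 0.0302, 4.4]
0.032 [0.5942, -0.1308, 0.1591, 0.0216, 5.71]
0.032 [0.5869, -0.0752, 0.1584, 0.0198, 3.79]
0.032 [0.5769, 0.1004, 0.1593, 0.0211, 5.12]
0.032 [0.4418, 0.3713, 0.2173, 0.0504, 79.7]
0.08 [0.6911, 0.3267, 0.0708, 0.0285, 4.29]
0.08 [0.5907, -0.1245, 0.1519, 0.0207, 5.79]
0.08 [0.5836, -0.0719, 0.1513, 0.0191, 3.63]
0.08 [0.5744, 0.0954, 0.1518, 0.0198, 4.95]
0.08 [0.4459, 0.3532, 0.2068, 0.0478, 79.43]
```

View pics/t2.png

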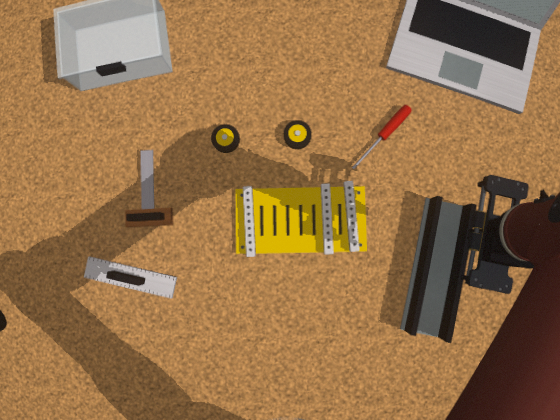

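Beam A is undisturbed, so the fingers probably had too little time to close. I'll go back, close for longer, and check before lifting.

```bash
python3 - <<'E'
from legs import *
legs((.594,-.1307,.10,5.8),start=(.549,-.345,.16,79))
E
python3 -m creep '[{"dx":0.219,"dy":0.003,"dz":0.03,"rx":0,"ry":0,"rz":73.2,"claw":0},{"dx":0.219,"dy":0.003,"dz":0.06,"rx":0,"ry":0,"rz":73.2,"claw":0},{"dx":0.219,"dy":0.003,"dz":0.06,"rx":0,"ry":0,"rz":73.2,"claw":0},{"dx":0.219,"dy":0.003,"dz":0.06,"rx":0,"ry":0,"rz":73.2,"claw":0},{"dx":0.219,"dy":0.003,"dz":0.06,"rx":0,"ry":0,"rz":73.2,"claw":0},{"dx":0.219,"dy":0.003,"dz":0.06,"rx":0,"ry":0,"rz":73.2,"claw":0},{"dx":0.219,"dy":0.003,"dz":0.06,"rx":0,"ry":0,"rz":73.2,"claw":0},{"dx":0.219,"dy":0.003,"dz":0.06,"rx":0,"ry":0,"rz":73.2,"claw":0},{"dx":0.219,"dy":0.003,"dz":0.06,"rx":0,"ry":0,"rz":73.2,"claw":0},{"dx":0.219,"dy":0.003,"dz":0.06,"rx":0,"ry":0,"rz":73.2,"claw":0},{"dx":0.219,"dy":0.003,"dz":0.06,"rx":0,"ry":0,"rz":73.2,"claw":0},{"dx":0.219,"dy":0.003,"dz":0.06,"rx":0,"ry":0,"rz":73.2,"claw":0}]'
```

```text
(0.594, -0.1307, 0.1, 5.8) dx 0.2189 dy 0.0033 dz 0.0600 rz 73.2
clock: 6.25
eef_pos: [0.5936, -0.1306, 0.1004]
eef_rot: [-3.142, -0.0, 0.103]
contact_force: [-0.4, 0.1, 0.0]
gripper_width: 0.0438
```

```bash
python3 -m creep '[{"dx":0,"dy":0,"dz":0.035,"rx":0,"ry":0,"rz":0,"claw":0},{"dx":0,"dy":0,"dz":0.065,"rx":0,"ry":0,"rz":0,"claw":0},{"dx":0,"dy":0,"dz":0.08,"rx":0,"ry":0,"rz":0,"claw":0},{"dx":0,"dy":0,"dz":0.0855,"rx":0,"ry":0,"rz":0,"claw":0},{"dx":0,"dy":0,"dz":0.0855,"rx":0,"ry":0,"rz":0,"claw":0},{"dx":0,"dy":0,"dz":0.0855,"rx":0,"ry":0,"rz":0,"claw":0}]'
python3 -m creep '[{"dx":0,"dy":0,"dz":0,"rx":0,"ry":0,"rz":0,"claw":-1},{"dx":0,"dy":0,"dz":0,"rx":0,"ry":0,"rz":0,"claw":-1},{"dx":0,"dy":0,"dz":0,"rx":0,"ry":0,"rz":0,"claw":-1},{"dx":0,"dy":0,"dz":0,"rx":0,"ry":0,"rz":0,"claw":-1},{"dx":0,"dy":0,"dz":0,"rx":0,"ry":0,"rz":0,"claw":-1},{"dx":0,"dy":0,"dz":0,"rx":0,"ry":0,"rz":0,"claw":-1},{"dx":0,"dy":0,"dz":0,"rx":0,"ry":0,"rz":0,"claw":-1},{"dx":0,"dy":0,"dz":0,"rx":0,"ry":0,"rz":0,"claw":-1},{"dx":0,"dy":0,"dz":0,"rx":0,"ry":0,"rz":0,"claw":-1},{"dx":0,"dy":0,"dz":0,"rx":0,"ry":0,"rz":0,"claw":-1}]'
```

```text
clock: 6.85
eef_pos: [0.5945, -0.131, 0.0161]
eef_rot: [3.141, -0.002, 0.102]
contact_force: [0.3, -0.6, 0.6]
gripper_width: 0.0433
clock: 7.85
eef_pos: [0.5936, -0.1307, 0.0149]
eef_rot: [3.142, -0.0, 0.102]
contact_force: [-0.7, 0.8, 0.2]
gripper_width: 0.0005
```

The width reads 0 even though the fingers are down around the beam. I'll look before doing anything else.

```bash
python3 - <<'E'
from h import *
w=snapshot("wrist")["color"]; t=snapshot("scene")["color"][150:330,130:370]
t=cv2.resize(t,(560,420),interpolation=cv2.INTER_CUBIC)
cv2.imwrite("pics/w4.png",cv2.resize(np.vstack([w[60:360],t[:,:]])[:,:,::-1],(466,600)))
E
```

```text
(no output)
```

View pics/w4.png

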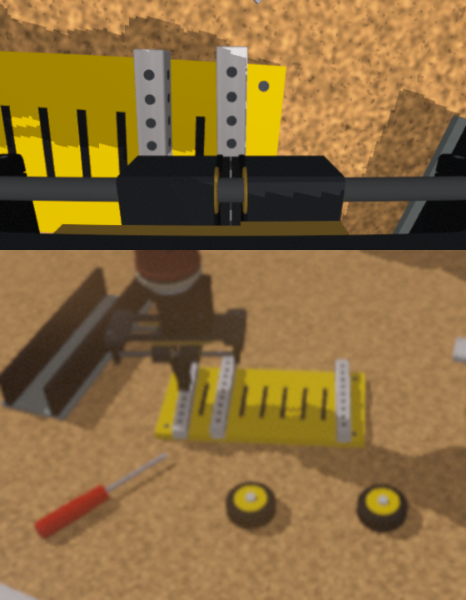

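```bash
python3 - <<'E'
from h import *
o=observe(); print(o["eef_pos"],o["gripper_width"])
out=[]
for n in("scene","top"):
    s=snapshot(n); im=s["color"].copy(); T=np.linalg.inv(np.array(s["world_from_camera"]))
    x,y=o["eef_pos"][:2]
    p,_=cv2.projectPoints(np.array([[x,y,z] for z in(.0,.015,.034,.05)]),cv2.Rodrigues(T[:3,:3])[0],T[:3,3],np.array(s["camera_matrix"]),np.array(s["dist_coeffs"])); p=p.reshape(-1,2); print(n,p.round(1).tolist())
    c=p[1].astype(int); f=8; h=35; v=im[c[1]-h:c[1]+h,c[0]-h:c[0]+h]; v=cv2.resize(v,None,fx=f,fy=f,interpolation=cv2.INTER_CUBIC)
    for q in p: cv2.circle(v,tuple(((q-c+h+.5)*f).astype(int).tolist()),3,(255,0,255),-1)
    out.append(v)
cv2.imwrite("pics/z5.png",cv2.resize(np.hstack(out)[:,:,::-1],(800,400)))
E
```

```text
[ 0.59355297 -0.13067505  0.01486144] 0.0003999658707388357
scene [[226.3, 230.5], [225.7, 226.7], [225.1, 221.8], [224.5, 217.6]]
top [[349.5, 216.7], [350.4, 216.3], [351.5, 215.8], [352.4, 215.3]]
```

View pics/z5.png

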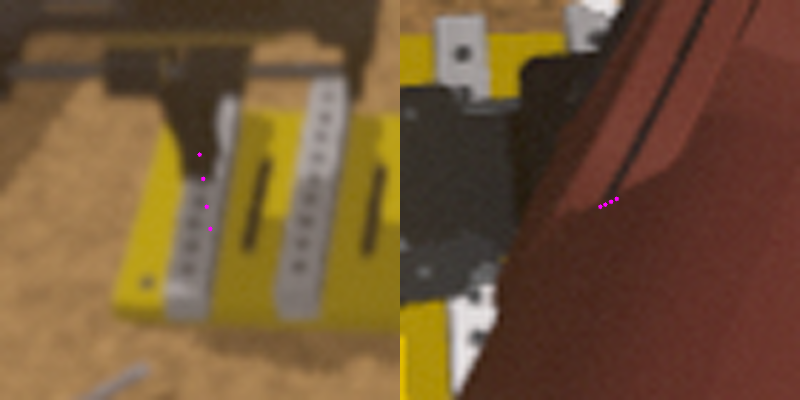

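In the scene crop the shut fingertips are at crop pixel (198,178). That lies on the beam's top, about 18–19 mm above the reported TCP, so the real fingertips are roughly 18 mm higher than the reading. I'll open and descend in steps while watching the force.

```bash
python3 -m creep '[{"dx":0,"dy":0,"dz":-0.005,"rx":0,"ry":0,"rz":0,"claw":0},{"dx":0,"dy":0,"dz":-0.005,"rx":0,"ry":0,"rz":0,"claw":0},{"dx":0,"dy":0,"dz":-0.005,"rx":0,"ry":0,"rz":0,"claw":0},{"dx":0,"dy":0,"dz":-0.005,"rx":0,"ry":0,"rz":0,"claw":0},{"dx":0,"dy":0,"dz":0,"rx":0,"ry":0,"rz":0,"claw":0},{"dx":0,"dy":0,"dz":0.006,"rx":0,"ry":0,"rz":0,"claw":0},{"dx":0,"dy":0,"dz":0.012,"rx":0,"ry":0,"rz":0,"claw":0},{"dx":0,"dy":0,"dz":0.014,"rx":0,"ry":0,"rz":0,"claw":0},{"dx":0,"dy":0,"dz":0.014,"rx":0,"ry":0,"rz":0,"claw":0}]'
python3 -m creep '[{"dx":0,"dy":0,"dz":0.001,"rx":0,"ry":0,"rz":0,"claw":0},{"dx":0,"dy":0,"dz":0.002,"rx":0,"ry":0,"rz":0,"claw":0}]'
python3 -m creep '[{"dx":0,"dy":0,"dz":0,"rx":0,"ry":0,"rz":0,"claw":-1},{"dx":0,"dy":0,"dz":0,"rx":0,"ry":0,"rz":0,"claw":-1},{"dx":0,"dy":0,"dz":0,"rx":0,"ry":0,"rz":0,"claw":-1},{"dx":0,"dy":0,"dz":0,"rx":0,"ry":0,"rz":0,"claw":-1},{"dx":0,"dy":0,"dz":0,"rx":0,"ry":0,"rz":0,"claw":-1}]'
```

```text
clock: 8.95
eef_pos: [0.5931, -0.1307, 0.0002]
eef_rot: [-3.142, 0.001, 0.101]
contact_force: [-0.3, 0.2, 0.6]
gripper_width: 0.0436
clock: 9.15
eef_pos: [0.5938, -0.1307, -0.001]
eef_rot: [3.141, -0.0, 0.102]
contact_force: [0.4, 0.8, 0.3]
gripper_width: 0.0435
clock: 9.65
eef_pos: [0.5936, -0.1307, -0.0011]
eef_rot: [3.142, -0.0, 0.102]
contact_force: [0.0, -0.2, 1.1]
gripper_width: 0.0189
```

Gripped: the width reads 19 mm. The beam centre is at reported z + 23 mm, so the place height is about 0.048. I'll carry, lower and release.

```bash
python3 -m creep '[{"dx":0,"dy":0,"dz":-0.02,"rx":0,"ry":0,"rz":0,"claw":-1},{"dx":0,"dy":0,"dz":-0.06,"rx":0,"ry":0,"rz":0,"claw":-1},{"dx":0,"dy":0,"dz":-0.1,"rx":0,"ry":0,"rz":0,"claw":-1},{"dx":0,"dy":0,"dz":-0.12,"rx":0,"ry":0,"rz":0,"claw":-1},{"dx":-0.067,"dy":0.209,"dz":-0.121,"rx":0,"ry":0,"rz":-73.1,"claw":-1},{"dx":-0.067,"dy":0.209,"dz":-0.121,"rx":0,"ry":0,"rz":-73.1,"claw":-1},{"dx":-0.067,"dy":0.209,"dz":-0.121,"rx":0,"ry":0,"rz":-73.1,"claw":-1},{"dx":-0.067,"dy":0.209,"dz":-0.121,"rx":0,"ry":0,"rz":-73.1,"claw":-1},{"dx":-0.067,"dy":0.209,"dz":-0.121,"rx":0,"ry":0,"rz":-73.1,"claw":-1},{"dx":-0.067,"dy":0.209,"dz":-0.121,"rx":0,"ry":0,"rz":-73.1,"claw":-1},{"dx":-0.067,"dy":0.209,"dz":-0.121,"rx":0,"ry":0,"rz":-73.1,"claw":-1},{"dx":-0.067,"dy":0.209,"dz":-0.121,"rx":0,"ry":0,"rz":-73.1,"claw":-1},{"dx":-0.067,"dy":0.209,"dz":-0.121,"rx":0,"ry":0,"rz":-73.1,"claw":-1},{"dx":-0.067,"dy":0.209,"dz":-0.121,"rx":0,"ry":0,"rz":-73.1,"claw":-1},{"dx":-0.067,"dy":0.209,"dz":-0.121,"rx":0,"ry":0,"rz":-73.1,"claw":-1},{"dx":-0.067,"dy":0.209,"dz":-0.121,"rx":0,"ry":0,"rz":-73.1,"claw":-1}]'
python3 -m creep '[{"dx":0,"dy":0,"dz":0.03,"rx":0,"ry":0,"rz":0,"claw":-1},{"dx":0,"dy":0,"dz":0.055,"rx":0,"ry":0,"rz":0,"claw":-1},{"dx":0,"dy":0,"dz":0.065,"rx":0,"ry":0,"rz":0,"claw":-1},{"dx":0,"dy":0,"dz":0.07,"rx":0,"ry":0,"rz":0,"claw":-1},{"dx":0,"dy":0,"dz":0.07,"rx":0,"ry":0,"rz":0,"claw":-1}]'
python3 -m creep '[{"dx":0,"dy":0,"dz":0.002,"rx":0,"ry":0,"rz":0,"claw":-1},{"dx":0,"dy":0,"dz":0.002,"rx":0,"ry":0,"rz":0,"claw":-1}]'

```

```text
clock: 11.25
eef_pos: [0.5481, -0.3453, 0.1198]
eef_rot: [-3.141, 0.0, 1.375]
contact_force: [0.2, 0.2, -0.5]
gripper_width: 0.0195
clock: 11.75
eef_pos: [0.5482, -0.3454, 0.05]
eef_rot: [-3.141, 0.0, 1.377]
contact_force: [0.5, -0.1, -0.8]
gripper_width: 0.0197
clock: 11.95
eef_pos: [0.5486, -0.3457, 0.0487]
eef_rot: [3.14, 0.0, 1.377]
contact_force: [-0.4, -0.9, -1.2]
gripper_width: 0.0192
```

```bash
python3 -m creep '[{"dx":0,"dy":0,"dz":0.0015,"rx":0,"ry":0,"rz":0,"claw":-1},{"dx":0,"dy":0,"dz":0.0015,"rx":0,"ry":0,"rz":0,"claw":0},{"dx":0,"dy":0,"dz":0.0015,"rx":0,"ry":0,"rz":0,"claw":0},{"dx":0,"dy":0,"dz":0.0015,"rx":0,"ry":0,"rz":0,"claw":0},{"dx":0,"dy":0,"dz":0.0015,"rx":0,"ry":0,"rz":0,"claw":0},{"dx":0,"dy":0,"dz":-0.02,"rx":0,"ry":0,"rz":0,"claw":0},{"dx":0,"dy":0,"dz":-0.06,"rx":0,"ry":0,"rz":0,"claw":0},{"dx":0,"dy":0,"dz":-0.073,"rx":0,"ry":0,"rz":0,"claw":0},{"dx":0,"dy":0,"dz":-0.073,"rx":0,"ry":0,"rz":0,"claw":0}]'
python3 -m creep '[{"dx":0.272,"dy":-0.0146,"dz":0,"rx":0,"ry":0,"rz":75.2,"claw":0},{"dx":0.272,"dy":-0.0146,"dz":0,"rx":0,"ry":0,"rz":75.2,"claw":0},{"dx":0.272,"dy":-0.0146,"dz":0,"rx":0,"ry":0,"rz":75.2,"claw":0},{"dx":0.272,"dy":-0.0146,"dz":0,"rx":0,"ry":0,"rz":75.2,"claw":0},{"dx":0.272,"dy":-0.0146,"dz":0.03,"rx":0,"ry":0,"rz":75.2,"claw":0},{"dx":0.272,"dy":-0.0146,"dz":0.06,"rx":0,"ry":0,"rz":75.2,"claw":0},{"dx":0.272,"dy":-0.0146,"dz":0.06,"rx":0,"ry":0,"rz":75.2,"claw":0},{"dx":0.272,"dy":-0.0146,"dz":0.06,"rx":0,"ry":0,"rz":75.2,"claw":0},{"dx":0.272,"dy":-0.0146,"dz":0.06,"rx":0,"ry":0,"rz":75.2,"claw":0},{"dx":0.272,"dy":-0.0146,"dz":0.06,"rx":0,"ry":0,"rz":75.2,"claw":0},{"dx":0.272,"dy":-0.0146,"dz":0.06,"rx":0,"ry":0,"rz":75.2,"claw":0},{"dx":0.272,"dy":-0.0146,"dz":0.06,"rx":0,"ry":0,"rz":75.2,"claw":0}]'
python3 beams.py pics/t3.png
```

```text
clock: 12.85
eef_pos: [0.5494, -0.3463, 0.1233]
eef_rot: [3.138, 0.001, 1.377]
contact_force: [0.8, 0.0, 0.3]
gripper_width: 0.0436
clock: 14.05
eef_pos: [0.5858, -0.0757, 0.0605]
eef_rot: [3.142, 0.0, 0.068]
contact_force: [-0.4, 0.6, 0.1]
gripper_width: 0.0433
0.032 [0.6678, 0.3416, 0.1376, 0.0306, 4.92]
0.032 [0.5768, 0.1004, 0.1592, 0.0204, 4.88]
0.032 [0.5516, -0.3624, 0.1692, 0.0237, 78.97]
0.032 [0.4419, 0.3717, 0.2181, 0.0504, 79.63]
0.08 [0.661, 0.3242, 0.1303, 0.029, 4.4]
0.08 [0.5743, 0.0954, 0.1519, 0.0193, 4.76]
0.08 [0.5505, -0.3446, 0.161, 0.0225, 79.11]
0.08 [0.4459, 0.3533, 0.2073, 0.0478, 79.43]
```

View pics/t3.png

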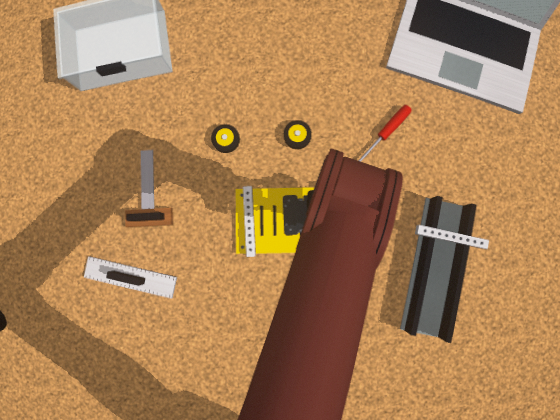

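Beam A is at (0.5505,-0.3446), 79.1°, with apparent length 161 mm at z=80 mm. It lies across both rails (row 237, columns 418–488), centred and square. Next is beam B.

```bash
python3 -m creep '[{"dx":0,"dy":0,"dz":0.03,"rx":0,"ry":0,"rz":0,"claw":0},{"dx":0,"dy":0,"dz":0.05,"rx":0,"ry":0,"rz":0,"claw":0},{"dx":0,"dy":0,"dz":0.061,"rx":0,"ry":0,"rz":0,"claw":0},{"dx":0,"dy":0,"dz":0.061,"rx":0,"ry":0,"rz":0,"claw":0},{"dx":0,"dy":0,"dz":0.061,"rx":0,"ry":0,"rz":0,"claw":-1},{"dx":0,"dy":0,"dz":0.061,"rx":0,"ry":0,"rz":0,"claw":-1},{"dx":0,"dy":0,"dz":0.061,"rx":0,"ry":0,"rz":0,"claw":-1},{"dx":0,"dy":0,"dz":0.061,"rx":0,"ry":0,"rz":0,"claw":-1},{"dx":0,"dy":0,"dz":0.061,"rx":0,"ry":0,"rz":0,"claw":-1}]'
python3 -m creep '[{"dx":0,"dy":0,"dz":-0.02,"rx":0,"ry":0,"rz":0,"claw":-1},{"dx":0,"dy":0,"dz":-0.06,"rx":0,"ry":0,"rz":0,"claw":-1},{"dx":0,"dy":0,"dz":-0.1,"rx":0,"ry":0,"rz":0,"claw":-1},{"dx":0,"dy":0,"dz":-0.12,"rx":0,"ry":0,"rz":0,"claw":-1},{"dx":-0.123,"dy":0.249,"dz":-0.121,"rx":0,"ry":0,"rz":-75.2,"claw":-1},{"dx":-0.123,"dy":0.249,"dz":-0.121,"rx":0,"ry":0,"rz":-75.2,"claw":-1},{"dx":-0.123,"dy":0.249,"dz":-0.121,"rx":0,"ry":0,"rz":-75.2,"claw":-1},{"dx":-0.123,"dy":0.249,"dz":-0.121,"rx":0,"ry":0,"rz":-75.2,"claw":-1},{"dx":-0.123,"dy":0.249,"dz":-0.121,"rx":0,"ry":0,"rz":-75.2,"claw":-1},{"dx":-0.123,"dy":0.249,"dz":-0.121,"rx":0,"ry":0,"rz":-75.2,"claw":-1},{"dx":-0.123,"dy":0.249,"dz":-0.121,"rx":0,"ry":0,"rz":-75.2,"claw":-1},{"dx":-0.123,"dy":0.249,"dz":-0.121,"rx":0,"ry":0,"rz":-75.2,"claw":-1},{"dx":-0.123,"dy":0.249,"dz":-0.121,"rx":0,"ry":0,"rz":-75.2,"claw":-1},{"dx":-0.123,"dy":0.249,"dz":-0.121,"rx":0,"ry":0,"rz":-75.2,"claw":-1},{"dx":-0.123,"dy":0.249,"dz":-0.121,"rx":0,"ry":0,"rz":-75.2,"claw":-1},{"dx":-0.123,"dy":0.249,"dz":-0.121,"rx":0,"ry":0,"rz":-75.2,"claw":-1}]'
```

```text
clock: 15.0
eef_pos: [0.5866, -0.0756, 0.0005]
eef_rot: [-3.142, -0.001, 0.065]
contact_force: [-0.3, -0.2, 4.8]
gripper_width: 0.0191
clock: 16.6
eef_pos: [0.4795, -0.332, 0.1208]
eef_rot: [-3.141, 0.0, 1.374]
contact_force: [0.4, -1.3, -0.5]
gripper_width: 0.0189
```

```bash
python3 -m creep '[{"dx":0,"dy":0,"dz":0.03,"rx":0,"ry":0,"rz":0,"claw":-1},{"dx":0,"dy":0,"dz":0.055,"rx":0,"ry":0,"rz":0,"claw":-1},{"dx":0,"dy":0,"dz":0.067,"rx":0,"ry":0,"rz":0,"claw":-1},{"dx":0,"dy":0,"dz":0.071,"rx":0,"ry":0,"rz":0,"claw":-1},{"dx":0,"dy":0,"dz":0.0725,"rx":0,"ry":0,"rz":0,"claw":-1},{"dx":0,"dy":0,"dz":0.0725,"rx":0,"ry":0,"rz":0,"claw":-1}]'
python3 -m creep '[{"dx":0,"dy":0,"dz":0,"rx":0,"ry":0,"rz":0,"claw":0},{"dx":0,"dy":0,"dz":0,"rx":0,"ry":0,"rz":0,"claw":0},{"dx":0,"dy":0,"dz":0,"rx":0,"ry":0,"rz":0,"claw":0},{"dx":0,"dy":0,"dz":0,"rx":0,"ry":0,"rz":0,"claw":0},{"dx":0,"dy":0,"dz":-0.02,"rx":0,"ry":0,"rz":0,"claw":0},{"dx":0,"dy":0,"dz":-0.06,"rx":0,"ry":0,"rz":0,"claw":0},{"dx":0,"dy":0,"dz":-0.0725,"rx":0,"ry":0,"rz":0,"claw":0},{"dx":0,"dy":0,"dz":-0.0725,"rx":0,"ry":0,"rz":0,"claw":0}]'
python3 -m creep '[{"dx":0.443,"dy":0.0127,"dz":0,"rx":0,"ry":0,"rz":74.2,"claw":0},{"dx":0.443,"dy":0.0127,"dz":0,"rx":0,"ry":0,"rz":74.2,"claw":0},{"dx":0.443,"dy":0.0127,"dz":0,"rx":0,"ry":0,"rz":74.2,"claw":0},{"dx":0.443,"dy":0.0127,"dz":0,"rx":0,"ry":0,"rz":74.2,"claw":0},{"dx":0.443,"dy":0.0127,"dz":0,"rx":0,"ry":0,"rz":74.2,"claw":0},{"dx":0.443,"dy":0.0127,"dz":0,"rx":0,"ry":0,"rz":74.2,"claw":0},{"dx":0.443,"dy":0.0127,"dz":0,"rx":0,"ry":0,"rz":74.2,"claw":0},{"dx":0.443,"dy":0.0127,"dz":0.03,"rx":0,"ry":0,"rz":74.2,"claw":0},{"dx":0.443,"dy":0.0127,"dz":0.06,"rx":0,"ry":0,"rz":74.2,"claw":0},{"dx":0.443,"dy":0.0127,"dz":0.06,"rx":0,"ry":0,"rz":74.2,"claw":0},{"dx":0.443,"dy":0.0127,"dz":0.06,"rx":0,"ry":0,"rz":74.2,"claw":0},{"dx":0.443,"dy":0.0127,"dz":0.06,"rx":0,"ry":0,"rz":74.2,"claw":0},{"dx":0.443,"dy":0.0127,"dz":0.06,"rx":0,"ry":0,"rz":74.2,"claw":0}]'
python3 beams.py pics/t4.png
```

```text
clock: 17.2
eef_pos: [0.48, -0.3325, 0.0492]
eef_rot: [3.14, 0.0, 1.377]
contact_force: [-0.1, -0.2, -0.6]
gripper_width: 0.019
clock: 18.0
eef_pos: [0.4808, -0.333, 0.1231]
eef_rot: [3.138, 0.001, 1.377]
contact_force: [-0.2, -0.8, 0.2]
gripper_width: 0.0436
clock: 19.3
eef_pos: [0.5768, 0.0987, 0.0606]
eef_rot: [3.141, 0.001, 0.081]
contact_force: [-0.3, -0.7, 0.2]
gripper_width: 0.0436
0.032 [0.5515, -0.3624, 0.1692, 0.0235, 78.97]
0.032 [0.4792, -0.3488, 0.1687, 0.0235, 78.69]
0.032 [0.4436, 0.3809, 0.1994, 0.0503, 79.63]
0.08 [0.5503, -0.345, 0.1602, 0.0221, 79.03]
0.08 [0.4816, -0.332, 0.1602, 0.0224, 78.69]
0.08 [0.4475, 0.3621, 0.1893, 0.0479, 79.51]
```

```bash
python3 -m creep '[{"dx":0,"dy":0,"dz":0.03,"rx":0,"ry":0,"rz":0,"claw":0},{"dx":0,"dy":0,"dz":0.05,"rx":0,"ry":0,"rz":0,"claw":0},{"dx":0,"dy":0,"dz":0.06,"rx":0,"ry":0,"rz":0,"claw":0},{"dx":0,"dy":0,"dz":0.06,"rx":0,"ry":0,"rz":0,"claw":0},{"dx":0,"dy":0,"dz":0.06,"rx":0,"ry":0,"rz":0,"claw":-1},{"dx":0,"dy":0,"dz":0.06,"rx":0,"ry":0,"rz":0,"claw":-1},{"dx":0,"dy":0,"dz":0.06,"rx":0,"ry":0,"rz":0,"claw":-1},{"dx":0,"dy":0,"dz":0.06,"rx":0,"ry":0,"rz":0,"claw":-1},{"dx":0,"dy":0,"dz":0.06,"rx":0,"ry":0,"rz":0,"claw":-1}]'
python3 -m creep '[{"dx":0,"dy":0,"dz":-0.02,"rx":0,"ry":0,"rz":0,"claw":-1},{"dx":0,"dy":0,"dz":-0.06,"rx":0,"ry":0,"rz":0,"claw":-1},{"dx":0,"dy":0,"dz":-0.1,"rx":0,"ry":0,"rz":0,"claw":-1},{"dx":0,"dy":0,"dz":-0.12,"rx":0,"ry":0,"rz":0,"claw":-1},{"dx":-0.2,"dy":0.404,"dz":-0.12,"rx":0,"ry":0,"rz":-74.2,"claw":-1},{"dx":-0.2,"dy":0.404,"dz":-0.12,"rx":0,"ry":0,"rz":-74.2,"claw":-1},{"dx":-0.2,"dy":0.404,"dz":-0.12,"rx":0,"ry":0,"rz":-74.2,"claw":-1},{"dx":-0.2,"dy":0.404,"dz":-0.12,"rx":0,"ry":0,"rz":-74.2,"claw":-1},{"dx":-0.2,"dy":0.404,"dz":-0.12,"rx":0,"ry":0,"rz":-74.2,"claw":-1},{"dx":-0.2,"dy":0.404,"dz":-0.12,"rx":0,"ry":0,"rz":-74.2,"claw":-1},{"dx":-0.2,"dy":0.404,"dz":-0.12,"rx":0,"ry":0,"rz":-74.2,"claw":-1},{"dx":-0.2,"dy":0.404,"dz":-0.12,"rx":0,"ry":0,"rz":-74.2,"claw":-1},{"dx":-0.2,"dy":0.404,"dz":-0.12,"rx":0,"ry":0,"rz":-74.2,"claw":-1},{"dx":-0.2,"dy":0.404,"dz":-0.12,"rx":0,"ry":0,"rz":-74.2,"claw":-1},{"dx":-0.2,"dy":0.404,"dz":-0.12,"rx":0,"ry":0,"rz":-74.2,"claw":-1},{"dx":-0.2,"dy":0.404,"dz":-0.12,"rx":0,"ry":0,"rz":-74.2,"claw":-1},{"dx":-0.2,"dy":0.404,"dz":-0.12,"rx":0,"ry":0,"rz":-74.2,"claw":-1}]'
```

```text
clock: 20.25
eef_pos: [0.5775, 0.1003, 0.0015]
eef_rot: [-3.141, -0.001, 0.082]
contact_force: [-0.3, -1.6, 5.9]
gripper_width: 0.0186
clock: 21.95
eef_pos: [0.4115, -0.3178, 0.1207]
eef_rot: [-3.141, -0.001, 1.378]
contact_force: [-0.6, -0.1, -0.8]
gripper_width: 0.0192
```

```bash
python3 -m creep '[{"dx":0,"dy":0,"dz":0.03,"rx":0,"ry":0,"rz":0,"claw":-1},{"dx":0,"dy":0,"dz":0.055,"rx":0,"ry":0,"rz":0,"claw":-1},{"dx":0,"dy":0,"dz":0.067,"rx":0,"ry":0,"rz":0,"claw":-1},{"dx":0,"dy":0,"dz":0.071,"rx":0,"ry":0,"rz":0,"claw":-1},{"dx":0,"dy":0,"dz":0.0718,"rx":0,"ry":0,"rz":0,"claw":-1},{"dx":0,"dy":0,"dz":0.0718,"rx":0,"ry":0,"rz":0,"claw":-1}]'
python3 -m creep '[{"dx":0,"dy":0,"dz":0,"rx":0,"ry":0,"rz":0,"claw":0},{"dx":0,"dy":0,"dz":0,"rx":0,"ry":0,"rz":0,"claw":0},{"dx":0,"dy":0,"dz":0,"rx":0,"ry":0,"rz":0,"claw":0},{"dx":0,"dy":0,"dz":0,"rx":0,"ry":0,"rz":0,"claw":0},{"dx":0,"dy":0,"dz":-0.02,"rx":0,"ry":0,"rz":0,"claw":0},{"dx":0,"dy":0,"dz":-0.06,"rx":0,"ry":0,"rz":0,"claw":0},{"dx":0,"dy":0,"dz":-0.11,"rx":0,"ry":0,"rz":0,"claw":0},{"dx":0,"dy":0,"dz":-0.132,"rx":0,"ry":0,"rz":0,"claw":0},{"dx":0,"dy":0,"dz":-0.132,"rx":0,"ry":0,"rz":0,"claw":0}]'
cat > meas.py <<'E'
from beams import *
light(.010); 
for z in (.048,.052):
    h=cv2.cvtColor(ortho(s,z,.35,.75,.15,.5),cv2.COLOR_RGB2HSV).astype(int)
    for r in rects(h[...,2]<50,.75,.5,600): print("dark",z,[round(float(v),4) for v in r])
h=cv2.cvtColor(ortho(s,.012,*B),cv2.COLOR_RGB2HSV).astype(int); m=(h[...,0]>22)&(h[...,0]<34)&(h[...,1]>180)&(h[...,2]>80)
print("plate",rects(cv2.morphologyEx(m.astype(np.uint8),cv2.MORPH_CLOSE,np.ones((25,25))),B[1],B[3],5000))
E
python3 meas.py; python3 st.py
```

```text
clock: 22.55
eef_pos: [0.4118, -0.3188, 0.0498]
eef_rot: [3.141, 0.0, 1.378]
contact_force: [-0.5, 0.3, -0.5]
gripper_width: 0.0188
clock: 23.45
eef_pos: [0.4127, -0.3201, 0.1845]
eef_rot: [3.136, 0.001, 1.377]
contact_force: [0.2, 0.2, 0.1]
gripper_width: 0.0436
0.01 [0.672, 0.3487, 0.1404, 0.0314, 4.26]
0.01 [0.552, -0.3713, 0.1716, 0.0231, 78.77]
0.01 [0.4807, -0.3461, 0.149, 0.0226, 78.86]
0.01 [0.4399, 0.38, 0.2226, 0.0511, 79.63]
0.01 [0.4071, -0.3318, 0.149, 0.0229, 78.78]
dark 0.048 [0.5803, 0.3348, 0.0851, 0.0164, 94.4]
dark 0.048 [0.4408, 0.3743, 0.0885, 0.0184, 79.7]
dark 0.052 [0.58, 0.3337, 0.0851, 0.0157, 94.09]
dark 0.052 [0.4411, 0.3728, 0.0881, 0.0183, 79.99]
plate [[np.float32(0.5841), np.float32(-0.016), 0.3002, 0.1503, 92.45]]
23.5 [ 0.4119 -0.3193  0.1824] [179.82  -0.    78.93] [-0.22  0.07  0.84  1.83 -0.06  1.26  0.45] 0.0433 [0.  0.8 0.2]
```

The beams are on the stand and the tools have not moved. The straightedge centre is (0.440,0.380) with its long axis at 79.6°. The goal is (0.484,-0.020) at 92.4°.

```bash
python3 - <<'E'
from legs import *
legs((.52,.03,.18,79),(.440,.380,.10,79.6),(.440,.380,.008,79.6),(.440,.380,.10,79.6),(.480,-.0205,.10,92.45),start=(.4117,-.3192,.180,78.95))
E
```

```text
(0.52, 0.03, 0.18, 79) dx 0.3635 dy 0.0394 dz -0.0000 rz -0.1
(0.44, 0.38, 0.1, 79.6) dx 0.3283 dy -0.1453 dz 0.0800 rz -0.6
(0.44, 0.38, 0.008, 79.6) dx 0.0000 dy 0.0000 dz 0.0920 rz -0.0
(0.44, 0.38, 0.1, 79.6) dx 0.0000 dy 0.0000 dz -0.0920 rz -0.0
(0.48, -0.0205, 0.1, 92.45) dx -0.3867 dy 0.1116 dz -0.0000 rz -12.9
```

```bash
python3 -m creep '[{"dx":0.3635,"dy":0.0394,"dz":0,"rx":0,"ry":0,"rz":0,"claw":0},{"dx":0.3635,"dy":0.0394,"dz":0,"rx":0,"ry":0,"rz":0,"claw":0},{"dx":0.3635,"dy":0.0394,"dz":0,"rx":0,"ry":0,"rz":0,"claw":0},{"dx":0.3635,"dy":0.0394,"dz":0,"rx":0,"ry":0,"rz":0,"claw":0},{"dx":0.3635,"dy":0.0394,"dz":0,"rx":0,"ry":0,"rz":0,"claw":0},{"dx":0.3635,"dy":0.0394,"dz":0,"rx":0,"ry":0,"rz":0,"claw":0},{"dx":0.3635,"dy":0.0394,"dz":0,"rx":0,"ry":0,"rz":0,"claw":0},{"dx":0.3635,"dy":0.0394,"dz":0,"rx":0,"ry":0,"rz":0,"claw":0}]'
python3 -m creep '[{"dx":0.328,"dy":-0.145,"dz":0.08,"rx":0,"ry":0,"rz":-0.6,"claw":0},{"dx":0.328,"dy":-0.145,"dz":0.08,"rx":0,"ry":0,"rz":-0.6,"claw":0},{"dx":0.328,"dy":-0.145,"dz":0.08,"rx":0,"ry":0,"rz":-0.6,"claw":0},{"dx":0.328,"dy":-0.145,"dz":0.08,"rx":0,"ry":0,"rz":-0.6,"claw":0},{"dx":0.328,"dy":-0.145,"dz":0.08,"rx":0,"ry":0,"rz":-0.6,"claw":0},{"dx":0.328,"dy":-0.145,"dz":0.08,"rx":0,"ry":0,"rz":-0.6,"claw":0},{"dx":0.328,"dy":-0.145,"dz":0.08,"rx":0,"ry":0,"rz":-0.6,"claw":0},{"dx":0.328,"dy":-0.145,"dz":0.08,"rx":0,"ry":0,"rz":-0.6,"claw":0},{"dx":0.328,"dy":-0.145,"dz":0.08,"rx":0,"ry":0,"rz":-0.6,"claw":0},{"dx":0.328,"dy":-0.145,"dz":0.08,"rx":0,"ry":0,"rz":-0.6,"claw":0},{"dx":0.328,"dy":-0.145,"dz":0.08,"rx":0,"ry":0,"rz":-0.6,"claw":0}]'
python3 - <<'E'
from h import *
s=snapshot("wrist"); cv2.imwrite("pics/w6.png",s["color"][:,:,::-1])
E
```

```text
clock: 24.3
eef_pos: [0.5192, 0.0363, 0.179]
eef_rot: [-3.139, 0.0, 1.384]
contact_force: [-0.4, -0.3, -0.2]
gripper_width: 0.0433
clock: 25.4
eef_pos: [0.4413, 0.3778, 0.1009]
eef_rot: [3.141, 0.001, 1.385]
contact_force: [-0.7, 0.0, 0.0]
gripper_width: 0.0432
```

View pics/w6.png

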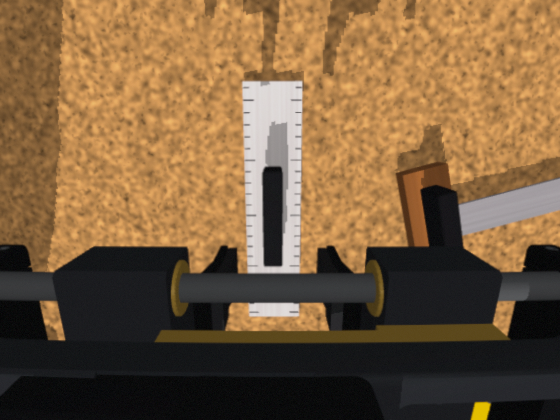

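The wrist view shows the rib at column 272 (rows 168–266), between the fingertips at columns 237 and 320. I'll verify the rib's world position from this view.

```bash
cat > px.py <<'E'
from h import *
def ray(s,u,v,z):
    n=cv2.undistortPoints(np.array([[[u,v]]],float),np.array(s["camera_matrix"]),np.array(s["dist_coeffs"]))[0,0]
    T=np.array(s["world_from_camera"]); d=T[:3,:3]@[*n,1]; return (T[:3,3]+d*(z-T[2,3])/d[2]).round(4)
E
python3 - <<'E'
from px import *
s=snapshot("wrist"); o=observe()
for u,v,z in((272,168,.048),(272,266,.048),(244,82,.01),(302,82,.01),(249,316,.01),(300,316,.01)): print(u,v,ray(s,u,v,z))
print(o["eef_pos"])
E
```

```text
272 168 [0.4453 0.4227 0.048 ]
272 266 [0.4302 0.3436 0.048 ]
244 82 [0.4344 0.4929 0.01  ]
302 82 [0.4817 0.4841 0.01  ]
249 316 [0.3936 0.2783 0.01  ]
300 316 [0.4439 0.2689 0.01  ]
[0.44125597 0.3783762  0.10133674]
```

```bash
python3 -m creep '[{"dx":0.002,"dy":-0.001,"dz":0.035,"rx":0,"ry":0,"rz":0,"claw":0},{"dx":0.002,"dy":-0.001,"dz":0.065,"rx":0,"ry":0,"rz":0,"claw":0},{"dx":0.002,"dy":-0.001,"dz":0.085,"rx":0,"ry":0,"rz":0,"claw":0},{"dx":0.002,"dy":-0.001,"dz":0.092,"rx":0,"ry":0,"rz":0,"claw":0},{"dx":0.002,"dy":-0.001,"dz":0.092,"rx":0,"ry":0,"rz":0,"claw":-1},{"dx":0.002,"dy":-0.001,"dz":0.092,"rx":0,"ry":0,"rz":0,"claw":-1},{"dx":0.002,"dy":-0.001,"dz":0.092,"rx":0,"ry":0,"rz":0,"claw":-1},{"dx":0.002,"dy":-0.001,"dz":0.092,"rx":0,"ry":0,"rz":0,"claw":-1},{"dx":0.002,"dy":-0.001,"dz":0.092,"rx":0,"ry":0,"rz":0,"claw":-1},{"dx":0.002,"dy":-0.001,"dz":0.092,"rx":0,"ry":0,"rz":0,"claw":-1}]'
python3 -m creep '[{"dx":0,"dy":0,"dz":-0.02,"rx":0,"ry":0,"rz":0,"claw":-1},{"dx":0,"dy":0,"dz":-0.05,"rx":0,"ry":0,"rz":0,"claw":-1},{"dx":0,"dy":0,"dz":-0.09,"rx":0,"ry":0,"rz":0,"claw":-1},{"dx":0,"dy":0,"dz":-0.092,"rx":0,"ry":0,"rz":0,"claw":-1}]'
python3 - <<'E'
from legs import *
legs((.480,-.0205,.10,92.45))
E
```

```text
clock: 26.5
eef_pos: [0.4399, 0.3827, 0.01]
eef_rot: [3.141, -0.001, 1.388]
contact_force: [-1.5, -0.9, 6.7]
gripper_width: 0.0154
clock: 26.9
eef_pos: [0.4419, 0.3841, 0.1061]
eef_rot: [3.138, -0.006, 1.388]
contact_force: [0.8, 1.9, -3.0]
gripper_width: 0.0152
(0.48, -0.0205, 0.1, 92.45) dx -0.3909 dy 0.1111 dz 0.0061 rz -12.9
```

```bash
python3 -m creep '[{"dx":-0.03,"dy":0.009,"dz":0,"rx":0,"ry":0,"rz":-1,"claw":-1},{"dx":-0.39,"dy":0.111,"dz":0,"rx":0,"ry":0,"rz":-12.9,"claw":-1},{"dx":-0.39,"dy":0.111,"dz":0,"rx":0,"ry":0,"rz":-12.9,"claw":-1},{"dx":-0.39,"dy":0.111,"dz":0,"rx":0,"ry":0,"rz":-12.9,"claw":-1},{"dx":-0.39,"dy":0.111,"dz":0,"rx":0,"ry":0,"rz":-12.9,"claw":-1},{"dx":-0.39,"dy":0.111,"dz":0,"rx":0,"ry":0,"rz":-12.9,"claw":-1},{"dx":-0.39,"dy":0.111,"dz":0,"rx":0,"ry":0,"rz":-12.9,"claw":-1},{"dx":-0.39,"dy":0.111,"dz":0,"rx":0,"ry":0,"rz":-12.9,"claw":-1},{"dx":-0.39,"dy":0.111,"dz":0,"rx":0,"ry":0,"rz":-12.9,"claw":-1},{"dx":-0.39,"dy":0.111,"dz":0,"rx":0,"ry":0,"rz":-12.9,"claw":-1},{"dx":-0.39,"dy":0.111,"dz":0,"rx":0,"ry":0,"rz":-12.9,"claw":-1},{"dx":-0.39,"dy":0.111,"dz":0,"rx":0,"ry":0,"rz":-12.9,"claw":-1},{"dx":-0.39,"dy":0.111,"dz":0,"rx":0,"ry":0,"rz":-12.9,"claw":-1}]'
python3 - <<'E'
from h import *
s=snapshot("wrist"); cv2.imwrite("pics/w7.png",s["color"][:,:,::-1])
E
python3 st.py
```

```text
clock: 28.2
eef_pos: [0.4777, -0.0202, 0.1008]
eef_rot: [-3.141, -0.0, 1.615]
contact_force: [0.0, -0.1, -2.7]
gripper_width: 0.0155
28.25 [ 0.4777 -0.0203  0.1009] [-179.98   -0.     92.54] [-0.53  0.05  0.5   2.01 -0.03  1.09  0.02] 0.0154 [-0.8  0.7 -3. ]
```

View pics/w7.png

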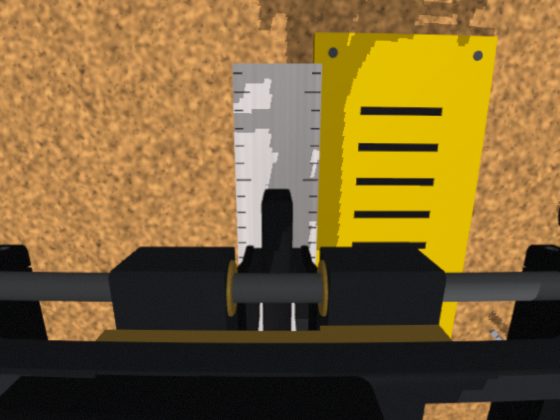

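The straightedge is parallel to the tool and to the plate edge, with a gap of about 6 mm by computation. I'll lower it onto the desk.

```bash
python3 -m creep '[{"dx":0,"dy":0,"dz":0.035,"rx":0,"ry":0,"rz":0,"claw":-1},{"dx":0,"dy":0,"dz":0.065,"rx":0,"ry":0,"rz":0,"claw":-1},{"dx":0,"dy":0,"dz":0.08,"rx":0,"ry":0,"rz":0,"claw":-1},{"dx":0,"dy":0,"dz":0.087,"rx":0,"ry":0,"rz":0,"claw":-1},{"dx":0,"dy":0,"dz":0.088,"rx":0,"ry":0,"rz":0,"claw":-1},{"dx":0,"dy":0,"dz":0.089,"rx":0,"ry":0,"rz":0,"claw":-1},{"dx":0,"dy":0,"dz":0.089,"rx":0,"ry":0,"rz":0,"claw":-1}]'
python3 -m creep '[{"dx":0,"dy":0,"dz":0.001,"rx":0,"ry":0,"rz":0,"claw":-1},{"dx":0,"dy":0,"dz":0.0015,"rx":0,"ry":0,"rz":0,"claw":-1},{"dx":0,"dy":0,"dz":0.0015,"rx":0,"ry":0,"rz":0,"claw":-1}]'; python3 -m creep '[{"dx":0,"dy":0.002,"dz":0,"rx":0,"ry":0,"rz":0,"claw":-1},{"dx":0,"dy":0.004,"dz":0,"rx":0,"ry":0,"rz":0,"claw":-1},{"dx":0,"dy":0.004,"dz":0,"rx":0,"ry":0,"rz":0,"claw":-1}]'
```

```text
clock: 28.95
eef_pos: [0.4786, -0.0213, 0.0129]
eef_rot: [3.14, -0.0, 1.613]
contact_force: [0.2, 0.0, -2.6]
gripper_width: 0.0157
clock: 29.25
eef_pos: [0.478, -0.0215, 0.0108]
eef_rot: [3.141, -0.0, 1.613]
contact_force: [0.6, 0.1, -2.3]
gripper_width: 0.0157
clock: 29.55
eef_pos: [0.4823, -0.0213, 0.0107]
eef_rot: [3.141, 0.0, 1.613]
contact_force: [-0.2, -0.1, -2.7]
gripper_width: 0.0153
```

```bash
python3 -m creep '[{"dx":0,"dy":0,"dz":0.001,"rx":0,"ry":0,"rz":0,"claw":-1},{"dx":0,"dy":0,"dz":0.001,"rx":0,"ry":0,"rz":0,"claw":-1}]'; python3 -m creep '[{"dx":0,"dy":0,"dz":0.0007,"rx":0,"ry":0,"rz":0,"claw":-1},{"dx":0,"dy":0,"dz":0.0007,"rx":0,"ry":0,"rz":0,"claw":-1}]'; python3 -m creep '[{"dx":0,"dy":0.002,"dz":0,"rx":0,"ry":0,"rz":0,"claw":-1},{"dx":0,"dy":0.002,"dz":0,"rx":0,"ry":0,"rz":0,"claw":-1}]';  python3 -m creep '[{"dx":0,"dy":0.0008,"dz":0,"rx":0,"ry":0,"rz":0,"claw":-1},{"dx":0,"dy":0.0008,"dz":0,"rx":0,"ry":0,"rz":0,"claw":-1}]'
```

```text
clock: 29.75
eef_pos: [0.4821, -0.0214, 0.0099]
eef_rot: [3.141, -0.0, 1.613]
contact_force: [-1.4, -1.0, 4.6]
gripper_width: 0.0154
clock: 29.95
eef_pos: [0.4821, -0.0213, 0.0099]
eef_rot: [3.141, -0.001, 1.613]
contact_force: [-5.8, -0.2, 15.6]
gripper_width: 0.0157
clock: 30.15
eef_pos: [0.4826, -0.0213, 0.0098]
eef_rot: [-3.139, -0.001, 1.613]
contact_force: [-13.3, -0.5, 24.1]
gripper_width: 0.0156
clock: 30.35
eef_pos: [0.4826, -0.0213, 0.0098]
eef_rot: [-3.137, -0.001, 1.613]
contact_force: [-17.6, 0.2, 28.3]
gripper_width: 0.0155
```

```bash
python3 -m creep '[{"dx":0,"dy":0,"dz":-0.001,"rx":0,"ry":0,"rz":0,"claw":-1},{"dx":0,"dy":0,"dz":-0.001,"rx":0,"ry":0,"rz":0,"claw":-1}]';  python3 -m creep '[{"dx":0,"dy":0,"dz":-0.0005,"rx":0,"ry":0,"rz":0,"claw":-1},{"dx":0,"dy":0,"dz":-0.0005,"rx":0,"ry":0,"rz":0,"claw":-1},{"dx":0,"dy":0,"dz":-0.0005,"rx":0,"ry":0,"rz":0,"claw":-1}]'
```

```text
clock: 30.55
eef_pos: [0.4827, -0.0213, 0.0099]
eef_rot: [-3.138, -0.001, 1.613]
contact_force: [-10.9, -0.2, 12.5]
gripper_width: 0.0154
clock: 30.85
eef_pos: [0.4827, -0.0214, 0.01]
eef_rot: [-3.138, -0.0, 1.613]
contact_force: [-8.3, -0.0, 5.3]
gripper_width: 0.0158
```

```bash
python3 -m creep '[{"dx":0,"dy":0.001,"dz":-0.0003,"rx":0,"ry":0,"rz":0,"claw":-1},{"dx":0,"dy":0.001,"dz":-0.0003,"rx":0,"ry":0,"rz":0,"claw":-1}]'
python3 -m creep '[{"dx":0,"dy":0,"dz":0,"rx":0,"ry":0,"rz":0,"claw":0},{"dx":0,"dy":0,"dz":0,"rx":0,"ry":0,"rz":0,"claw":0},{"dx":0,"dy":0,"dz":0,"rx":0,"ry":0,"rz":0,"claw":0},{"dx":0,"dy":0,"dz":0,"rx":0,"ry":0,"rz":0,"claw":0}]'
python3 -m creep '[{"dx":0,"dy":0,"dz":-0.03,"rx":0,"ry":0,"rz":0,"claw":0},{"dx":0,"dy":0,"dz":-0.07,"rx":0,"ry":0,"rz":0,"claw":0},{"dx":0,"dy":0,"dz":-0.09,"rx":0,"ry":0,"rz":0,"claw":0},{"dx":0,"dy":-0.03,"dz":-0.15,"rx":0,"ry":0,"rz":0,"claw":0},{"dx":0,"dy":-0.03,"dz":-0.15,"rx":0,"ry":0,"rz":0,"claw":0},{"dx":0,"dy":-0.03,"dz":-0.15,"rx":0,"ry":0,"rz":0,"claw":0}]'
python3 - <<'E'
from h import *
s=snapshot("wrist"); t=s["color"]; cv2.imwrite("pics/w8.png",np.vstack([t[:300]])[:,:,::-1])
np.savez("w8.npz",**s)
E
```

```text
clock: 31.05
eef_pos: [0.4827, -0.0213, 0.0101]
eef_rot: [-3.136, -0.0, 1.613]
contact_force: [-10.0, -0.7, 7.5]
gripper_width: 0.0159
clock: 31.45
eef_pos: [0.4862, -0.0212, 0.0109]
eef_rot: [3.141, 0.0, 1.613]
contact_force: [0.7, 0.6, 0.2]
gripper_width: 0.0389
clock: 32.05
eef_pos: [0.4568, -0.0223, 0.1634]
eef_rot: [3.136, -0.002, 1.613]
contact_force: [-0.4, -0.8, 0.4]
gripper_width: 0.0436
```

View pics/w8.png

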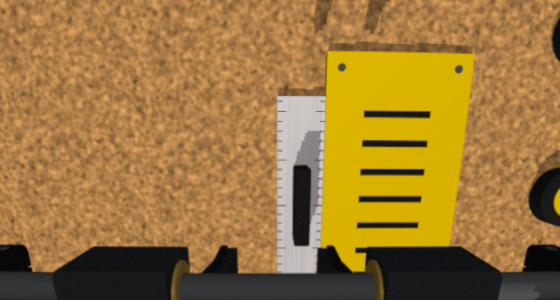

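The wrist view shows the straightedge's right edge (column 325 to 320) meeting the plate edge with no visible gap. I'll hover over the square next and re-measure from both cameras.

```bash
python3 - <<'E'
from legs import *
legs((.58,.335,.12,94.3))
E
python3 meas.py
```

```text
(0.58, 0.335, 0.12, 94.3) dx 0.3516 dy 0.1386 dz 0.0417 rz -1.9
0.01 [0.6794, 0.3494, 0.1255, 0.0311, 4.4]
0.01 [0.552, -0.3711, 0.172, 0.0233, 78.92]
0.01 [0.4803, 0.0551, 0.0645, 0.0487, 92.6]
0.01 [0.4785, -0.3571, 0.1718, 0.0229, 78.69]
0.01 [0.4049, -0.3433, 0.1728, 0.0236, 79.02]
dark 0.048 [0.5803, 0.3352, 0.0851, 0.0155, 94.64]
dark 0.052 [0.5801, 0.3338, 0.0852, 0.0154, 94.57]
plate [[np.float32(0.5841), np.float32(-0.016), 0.3002, 0.1506, 92.48]]
```

```bash
python3 -m creep '[{"dx":0.352,"dy":0.139,"dz":0.042,"rx":0,"ry":0,"rz":-1.9,"claw":0},{"dx":0.352,"dy":0.139,"dz":0.042,"rx":0,"ry":0,"rz":-1.9,"claw":0},{"dx":0.352,"dy":0.139,"dz":0.042,"rx":0,"ry":0,"rz":-1.9,"claw":0},{"dx":0.352,"dy":0.139,"dz":0.042,"rx":0,"ry":0,"rz":-1.9,"claw":0},{"dx":0.352,"dy":0.139,"dz":0.042,"rx":0,"ry":0,"rz":-1.9,"claw":0},{"dx":0.352,"dy":0.139,"dz":0.042,"rx":0,"ry":0,"rz":-1.9,"claw":0},{"dx":0.352,"dy":0.139,"dz":0.042,"rx":0,"ry":0,"rz":-1.9,"claw":0},{"dx":0.352,"dy":0.139,"dz":0.042,"rx":0,"ry":0,"rz":-1.9,"claw":0},{"dx":0.352,"dy":0.139,"dz":0.042,"rx":0,"ry":0,"rz":-1.9,"claw":0},{"dx":0.352,"dy":0.139,"dz":0.042,"rx":0,"ry":0,"rz":-1.9,"claw":0},{"dx":0.352,"dy":0.139,"dz":0.042,"rx":0,"ry":0,"rz":-1.9,"claw":0},{"dx":0.352,"dy":0.139,"dz":0.042,"rx":0,"ry":0,"rz":-1.9,"claw":0}]'
python3 meas.py | grep -v dark; python3 - <<'E'
from h import *
s=snapshot("wrist"); np.savez("w9.npz",**s); cv2.imwrite("pics/w9.png",s["color"][:330,:,::-1])
E
```

```text
clock: 33.35
eef_pos: [0.5799, 0.3335, 0.1185]
eef_rot: [-3.141, 0.001, 1.644]
contact_force: [0.3, 0.4, -0.1]
gripper_width: 0.0432
0.01 [0.6716, 0.3489, 0.1413, 0.0313, 4.54]
0.01 [0.5519, -0.3712, 0.1714, 0.0227, 78.77]
0.01 [0.4838, -0.0228, 0.2204, 0.0494, 92.41]
0.01 [0.4784, -0.3574, 0.1716, 0.0226, 78.69]
0.01 [0.4048, -0.3436, 0.1722, 0.0229, 78.78]
plate [[np.float32(0.5842), np.float32(-0.0161), 0.3, 0.1505, 92.56]]
```

View pics/w9.png

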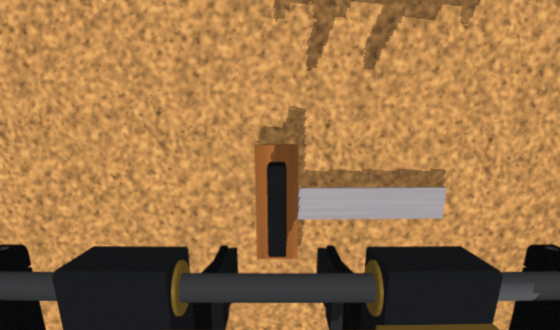

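The top view puts the straightedge at (0.4838,-0.0228), 92.4°, so it is flush to measurement and about 2 mm off centre. The wrist view shows the square's rib at column 277 (rows 163–257) and its blade at rows 187–219.

```bash
python3 - <<'E'
from px import *
s=np.load("w9.npz")
for u,v,z in((268,163,.052),(286,163,.052),(287,256,.052),(268,256,.052),(255,144,.018),(297,144,.018),(299,258,.018),(258,258,.018),(300,204,.0165),(444,202,.0165)): print(u,v,ray(s,u,v,z))
E
python3 st.py
```

```text
268 163 [0.5688 0.3804 0.052 ]
286 163 [0.5832 0.3815 0.052 ]
287 256 [0.5906 0.3022 0.052 ]
268 256 [0.5742 0.301  0.052 ]
255 144 [0.5553 0.3933 0.018 ]
297 144 [0.5928 0.3961 0.018 ]
299 258 [0.6047 0.2875 0.018 ]
258 258 [0.5646 0.2845 0.018 ]
300 204 [0.6007 0.3412 0.0165]
444 202 [0.7373 0.3536 0.0165]
33.45 [0.58   0.3341 0.119 ] [ 1.7998e+02 -1.0000e-02  9.4240e+01] [-0.81  0.43  0.3   1.52 -0.13  1.22 -0.42] 0.043 [0.4 0.4 0.7]
```

```bash
python3 -m creep '[{"dx":0.0065,"dy":0,"dz":0.035,"rx":0,"ry":0,"rz":0,"claw":0},{"dx":0.0065,"dy":0,"dz":0.075,"rx":0,"ry":0,"rz":0,"claw":0},{"dx":0.0065,"dy":0,"dz":0.095,"rx":0,"ry":0,"rz":0,"claw":0},{"dx":0.0065,"dy":0,"dz":0.105,"rx":0,"ry":0,"rz":0,"claw":0},{"dx":0.0065,"dy":0,"dz":0.105,"rx":0,"ry":0,"rz":0,"claw":0},{"dx":0.0065,"dy":0,"dz":0.105,"rx":0,"ry":0,"rz":0,"claw":-1},{"dx":0.0065,"dy":0,"dz":0.105,"rx":0,"ry":0,"rz":0,"claw":-1},{"dx":0.0065,"dy":0,"dz":0.105,"rx":0,"ry":0,"rz":0,"claw":-1},{"dx":0.0065,"dy":0,"dz":0.105,"rx":0,"ry":0,"rz":0,"claw":-1},{"dx":0.0065,"dy":0,"dz":0.105,"rx":0,"ry":0,"rz":0,"claw":-1},{"dx":0.0065,"dy":0,"dz":0.105,"rx":0,"ry":0,"rz":0,"claw":-1}]'; python3 st.py
python3 - <<'E'
from legs import *
# place: 8 mm gap; square centre at plate y' = 178 mm
c=np.array([.5842,-.0161]); a=np.radians(2.5)
g=c+.178*np.array([-np.sin(a),np.cos(a)]); print(g)
o=observe(); p=o["eef_pos"]; y=np.degrees(o["eef_rot"][2])
legs((*g,.12,2.5),start=(p[0],p[1],.12,y))
E
```

```text
clock: 34.55
eef_pos: [0.5794, 0.3418, 0.0143]
eef_rot: [3.141, -0.0, 1.646]
contact_force: [-0.9, -0.4, 5.4]
gripper_width: 0.0157
34.55 [0.5794 0.3418 0.0143] [ 1.7997e+02 -3.0000e-02  9.4330e+01] [-0.8   0.53  0.27  1.6  -0.16  1.03 -0.41] 0.0157 [-0.9 -0.4  5.4]
[0.57643575 0.16173058]
(np.float64(0.5764357490489702), np.float64(0.16173058344157068), 0.12, 2.5) dx -0.1793 dy -0.0165 dz -0.0000 rz 91.8
```

```bash
python3 -m creep '[{"dx":0,"dy":0,"dz":-0.02,"rx":0,"ry":0,"rz":0,"claw":-1},{"dx":0,"dy":0,"dz":-0.05,"rx":0,"ry":0,"rz":0,"claw":-1},{"dx":0,"dy":0,"dz":-0.09,"rx":0,"ry":0,"rz":0,"claw":-1},{"dx":0,"dy":0,"dz":-0.105,"rx":0,"ry":0,"rz":0,"claw":-1},{"dx":-0.179,"dy":-0.0165,"dz":-0.105,"rx":0,"ry":0,"rz":91.8,"claw":-1},{"dx":-0.179,"dy":-0.0165,"dz":-0.105,"rx":0,"ry":0,"rz":91.8,"claw":-1},{"dx":-0.179,"dy":-0.0165,"dz":-0.105,"rx":0,"ry":0,"rz":91.8,"claw":-1},{"dx":-0.179,"dy":-0.0165,"dz":-0.105,"rx":0,"ry":0,"rz":91.8,"claw":-1},{"dx":-0.179,"dy":-0.0165,"dz":-0.105,"rx":0,"ry":0,"rz":91.8,"claw":-1},{"dx":-0.179,"dy":-0.0165,"dz":-0.105,"rx":0,"ry":0,"rz":91.8,"claw":-1},{"dx":-0.179,"dy":-0.0165,"dz":-0.105,"rx":0,"ry":0,"rz":91.8,"claw":-1},{"dx":-0.179,"dy":-0.0165,"dz":-0.105,"rx":0,"ry":0,"rz":91.8,"claw":-1},{"dx":-0.179,"dy":-0.0165,"dz":-0.105,"rx":0,"ry":0,"rz":91.8,"claw":-1},{"dx":-0.179,"dy":-0.0165,"dz":-0.105,"rx":0,"ry":0,"rz":91.8,"claw":-1},{"dx":-0.179,"dy":-0.0165,"dz":-0.105,"rx":0,"ry":0,"rz":91.8,"claw":-1},{"dx":-0.179,"dy":-0.0165,"dz":-0.105,"rx":0,"ry":0,"rz":91.8,"claw":-1},{"dx":-0.179,"dy":-0.0165,"dz":-0.105,"rx":0,"ry":0,"rz":91.8,"claw":-1},{"dx":-0.179,"dy":-0.0165,"dz":-0.105,"rx":0,"ry":0,"rz":91.8,"claw":-1}]'; python3 st.py;  python3 - <<'E'
from h import *
a=snapshot("wrist")["color"]; b=snapshot("scene")["color"][170:330,260:473]
cv2.imwrite("pics/w10.png",np.vstack([a[:300],cv2.resize(b,(560,300),interpolation=cv2.INTER_CUBIC)])[:,:,::-1])
E
```

```text
clock: 36.35
eef_pos: [0.576, 0.1618, 0.1183]
eef_rot: [3.141, 0.0, 0.047]
contact_force: [-0.4, -0.2, -2.8]
gripper_width: 0.0154
36.35 [0.576  0.1618 0.1183] [1.7999e+02 2.0000e-02 2.6700e+00] [-0.86  0.32  0.62  1.72 -0.2   1.17 -1.71] 0.0154 [-0.4 -0.2 -2.8]
```

View pics/w10.png

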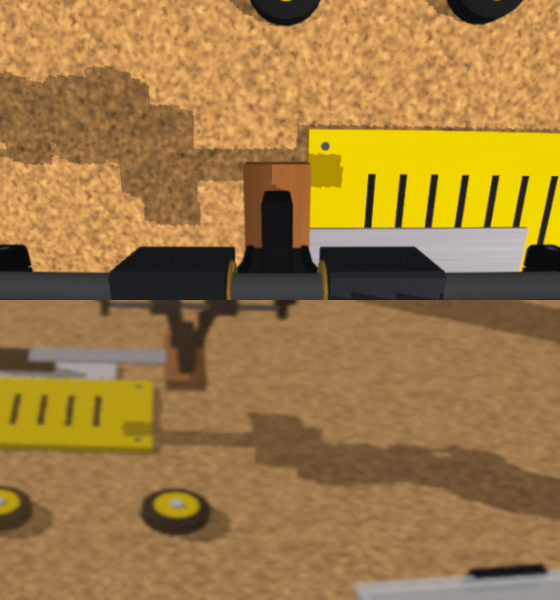

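The square is held level with the blade pointing over the plate. The stock edge, around column 310, is just left of the plate end. I'll lower it.

```bash
python3 -m creep '[{"dx":0,"dy":0,"dz":0.035,"rx":0,"ry":0,"rz":0,"claw":-1},{"dx":0,"dy":0,"dz":0.07,"rx":0,"ry":0,"rz":0,"claw":-1},{"dx":0,"dy":0,"dz":0.09,"rx":0,"ry":0,"rz":0,"claw":-1},{"dx":0,"dy":0,"dz":0.099,"rx":0,"ry":0,"rz":0,"claw":-1},{"dx":0,"dy":0,"dz":0.101,"rx":0,"ry":0,"rz":0,"claw":-1},{"dx":0,"dy":0,"dz":0.101,"rx":0,"ry":0,"rz":0,"claw":-1}]'
python3 -m creep '[{"dx":0,"dy":0,"dz":0.0015,"rx":0,"ry":0,"rz":0,"claw":-1},{"dx":0,"dy":0,"dz":0.0015,"rx":0,"ry":0,"rz":0,"claw":-1}]'; python3 -m creep '[{"dx":0,"dy":0,"dz":0.001,"rx":0,"ry":0,"rz":0,"claw":-1},{"dx":0,"dy":0,"dz":0.001,"rx":0,"ry":0,"rz":0,"claw":-1}]'; python3 -m creep '[{"dx":0,"dy":0.003,"dz":0,"rx":0,"ry":0,"rz":0,"claw":-1},{"dx":0,"dy":0.005,"dz":0,"rx":0,"ry":0,"rz":0,"claw":-1},{"dx":0,"dy":0.005,"dz":0,"rx":0,"ry":0,"rz":0,"claw":-1}]'
```

```text
clock: 37.05
eef_pos: [0.5769, 0.1619, 0.0185]
eef_rot: [-3.141, -0.001, 0.044]
contact_force: [0.7, 0.2, -3.2]
gripper_width: 0.016
clock: 37.25
eef_pos: [0.5769, 0.1621, 0.0171]
eef_rot: [-3.141, -0.001, 0.044]
contact_force: [0.1, 0.3, -3.2]
gripper_width: 0.0154
clock: 37.45
eef_pos: [0.5763, 0.1619, 0.0154]
eef_rot: [-3.141, -0.0, 0.044]
contact_force: [0.0, 0.8, -2.8]
gripper_width: 0.0158
clock: 37.75
eef_pos: [0.5765, 0.1562, 0.0152]
eef_rot: [3.141, -0.0, 0.043]
contact_force: [-0.3, -0.5, -3.1]
gripper_width: 0.0159
```

```bash
python3 -m creep '[{"dx":0,"dy":0,"dz":0.0008,"rx":0,"ry":0,"rz":0,"claw":-1},{"dx":0,"dy":0,"dz":0.0008,"rx":0,"ry":0,"rz":0,"claw":-1}]';python3 -m creep '[{"dx":0,"dy":0,"dz":0.0004,"rx":0,"ry":0,"rz":0,"claw":-1},{"dx":0,"dy":0,"dz":0.0004,"rx":0,"ry":0,"rz":0,"claw":-1}]'; python3 -m creep '[{"dx":0,"dy":0.002,"dz":0,"rx":0,"ry":0,"rz":0,"claw":-1},{"dx":0,"dy":0.002,"dz":0,"rx":0,"ry":0,"rz":0,"claw":-1}]'; python3 -m creep '[{"dx":0,"dy":0.001,"dz":0,"rx":0,"ry":0,"rz":0,"claw":-1},{"dx":0,"dy":0.001,"dz":0,"rx":0,"ry":0,"rz":0,"claw":-1}]'
```

```text
clock: 37.95
eef_pos: [0.5765, 0.1568, 0.0143]
eef_rot: [3.142, -0.0, 0.044]
contact_force: [0.1, 0.3, -1.7]
gripper_width: 0.0156
clock: 38.15
eef_pos: [0.5766, 0.1569, 0.0142]
eef_rot: [-3.142, -0.0, 0.044]
contact_force: [-0.9, -0.7, 1.0]
gripper_width: 0.0154
clock: 38.35
eef_pos: [0.5768, 0.1551, 0.0142]
eef_rot: [-3.141, -0.001, 0.044]
contact_force: [-1.2, 1.7, 0.9]
gripper_width: 0.016
clock: 38.55
eef_pos: [0.5769, 0.1542, 0.0142]
eef_rot: [-3.141, -0.001, 0.044]
contact_force: [-0.1, 1.2, 3.0]
gripper_width: 0.0158
```

```bash
python3 -m creep '[{"dx":0,"dy":0.001,"dz":0,"rx":0,"ry":0,"rz":0,"claw":-1},{"dx":0,"dy":0.001,"dz":0,"rx":0,"ry":0,"rz":0,"claw":-1}]'; python3 -m creep '[{"dx":0,"dy":0.001,"dz":0,"rx":0,"ry":0,"rz":0,"claw":-1},{"dx":0,"dy":0.001,"dz":0,"rx":0,"ry":0,"rz":0,"claw":-1}]';  python3 -m creep '[{"dx":0,"dy":0.0005,"dz":0,"rx":0,"ry":0,"rz":0,"claw":-1},{"dx":0,"dy":0.0005,"dz":0,"rx":0,"ry":0,"rz":0,"claw":-1}]'
```

```text
clock: 38.75
eef_pos: [0.5769, 0.1532, 0.0142]
eef_rot: [-3.141, -0.001, 0.044]
contact_force: [0.3, 2.7, 3.0]
gripper_width: 0.0155
clock: 38.95
eef_pos: [0.577, 0.1529, 0.0143]
eef_rot: [-3.14, -0.001, 0.044]
contact_force: [-0.1, 5.2, 3.8]
gripper_width: 0.0155
clock: 39.15
eef_pos: [0.577, 0.1529, 0.0143]
eef_rot: [-3.14, -0.001, 0.045]
contact_force: [0.6, 6.5, 4.9]
gripper_width: 0.0157
```

The stock has stopped against the plate with a force of 6.5 N. I'll release, lift, withdraw and check.

```bash
python3 -m creep '[{"dx":0,"dy":0.0006,"dz":0,"rx":0,"ry":0,"rz":0,"claw":-1},{"dx":0,"dy":0.0006,"dz":0,"rx":0,"ry":0,"rz":0,"claw":-1},{"dx":0,"dy":0.0006,"dz":0,"rx":0,"ry":0,"rz":0,"claw":0},{"dx":0,"dy":0.0,"dz":0,"rx":0,"ry":0,"rz":0,"claw":0},{"dx":0,"dy":0,"dz":0,"rx":0,"ry":0,"rz":0,"claw":0},{"dx":0,"dy":0,"dz":0,"rx":0,"ry":0,"rz":0,"claw":0},{"dx":0,"dy":0,"dz":-0.02,"rx":0,"ry":0,"rz":0,"claw":0},{"dx":0,"dy":0,"dz":-0.06,"rx":0,"ry":0,"rz":0,"claw":0},{"dx":0,"dy":0,"dz":-0.11,"rx":0,"ry":0,"rz":0,"claw":0},{"dx":0,"dy":0,"dz":-0.16,"rx":0,"ry":0,"rz":0,"claw":0},{"dx":0,"dy":-0.25,"dz":-0.18,"rx":0,"ry":0,"rz":0,"claw":0},{"dx":0,"dy":-0.25,"dz":-0.18,"rx":0,"ry":0,"rz":0,"claw":0},{"dx":0,"dy":-0.25,"dz":-0.18,"rx":0,"ry":0,"rz":0,"claw":0},{"dx":0,"dy":-0.25,"dz":-0.18,"rx":0,"ry":0,"rz":0,"claw":0},{"dx":0,"dy":-0.25,"dz":-0.18,"rx":0,"ry":0,"rz":0,"claw":0},{"dx":0,"dy":-0.25,"dz":-0.18,"rx":0,"ry":0,"rz":0,"claw":0},{"dx":0,"dy":-0.25,"dz":-0.18,"rx":0,"ry":0,"rz":0,"claw":0},{"dx":0,"dy":-0.25,"dz":-0.18,"rx":0,"ry":0,"rz":0,"claw":0}]'
python3 meas.py; python3 - <<'E'
from h import *
s=snapshot("top")
h=cv2.cvtColor(ortho(s,.052,.45,.7,.05,.3),cv2.COLOR_RGB2HSV).astype(int); print("rib",rects(h[...,2]<50,.7,.3,600))
h=cv2.cvtColor(ortho(s,.080,.3,.7,-.5,-.2),cv2.COLOR_RGB2HSV).astype(int); m=cv2.morphologyEx(((h[...,1]<60)&(h[...,2]>120)).astype(np.uint8),cv2.MORPH_CLOSE,np.ones((7,7))); print("beams",rects(m,.7,-.2,1500))
cv2.imwrite("pics/fin.png",cv2.resize(s["color"][130:370,200:520],(800,600),interpolation=cv2.INTER_CUBIC)[:,:,::-1])
E
```

```text
clock: 40.95
eef_pos: [0.5664, 0.3992, 0.1937]
eef_rot: [3.14, -0.0, 0.042]
contact_force: [-0.2, -0.5, 0.0]
gripper_width: 0.0434
0.01 [0.5797, 0.0645, 0.1389, 0.0292, 92.2]
0.01 [0.5517, -0.3713, 0.1714, 0.0224, 78.69]
0.01 [0.4838, -0.0228, 0.2204, 0.0495, 92.54]
0.01 [0.4786, -0.3574, 0.1716, 0.0223, 79.08]
0.01 [0.4049, -0.3436, 0.1722, 0.0224, 78.87]
dark 0.048 [0.5885, 0.4618, 0.1034, 0.0801, 2.07]
dark 0.048 [0.5765, 0.157, 0.075, 0.01, 0.0]
dark 0.052 [0.5882, 0.4608, 0.1032, 0.0815, 1.74]
plate [[np.float32(0.584), np.float32(-0.0163), 0.2998, 0.1505, 92.47]]
rib [[np.float32(0.576), np.float32(0.1518), 0.0761, 0.0163, 2.29]]
beams [[np.float32(0.5499), np.float32(-0.3455), 0.1591, 0.0208, 78.69], [np.float32(0.4817), np.float32(-0.3324), 0.1594, 0.0206, 78.89], [np.float32(0.4133), np.float32(-0.3198), 0.1599, 0.0209, 79.0]]
```

View pics/fin.png

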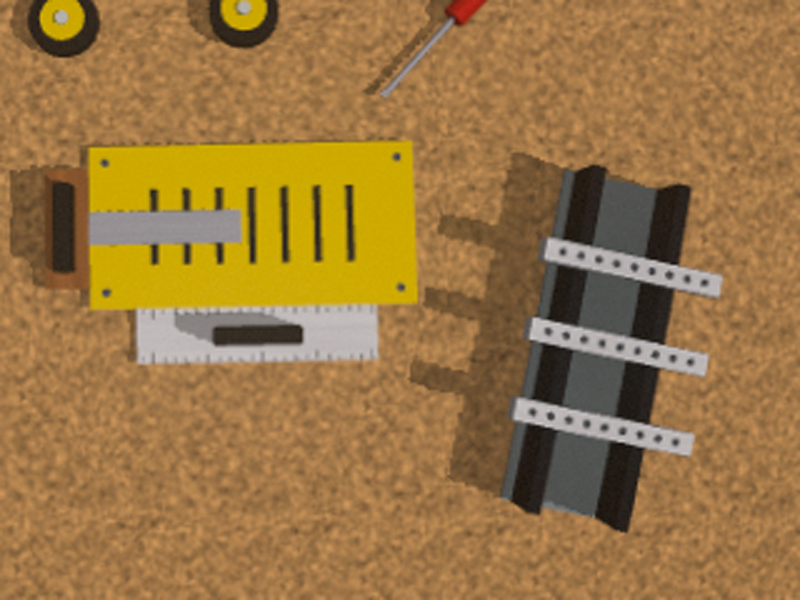

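The final view shows all three tasks done as asked: three beams across both rails, the straightedge flush on the near edge, and the square flush on the left end with its blade over the plate. The wheels and screwdriver have not moved. Handing in.

```bash
python3 -c "
from plant import *
print(finish_job())"
```

```text
the job is handed in; nothing more can be done
None
```

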